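# Show the load ball to the inspection camera

### The arm

A 6-joint arm with a two-finger parallel gripper is mounted at the origin on the work surface. World frame = base frame: x ahead of the robot, y to its left, z up, the work surface at z = 0. Lengths are in m, angles in rad, forces in N, time in s.
With the tool pointing down it reaches from about 0.3 to 0.875 m from the base axis. Payload 6.4 kg.
Tool frame: the origin (TCP) lies between the finger pads; the fingertips stand 11 mm ahead of it and the grasp point (between the pads) lies 8 mm behind it (ctrl.tcp_to_tips is the distance from the TCP to the fingertips, in m); x points along the fingers, z is the direction in which the jaws open and shut, and the axes are right-handed (so a half turn about x gives the same grasp; the last joint's range is limited). The gripper opens to 85 mm and grips with 20 to 120 N. Pads are 22 mm wide; open, the fingers measure 114 mm over their backs; the gripper's body (76 mm by 85 mm) begins 54 mm behind the grasp point. The pads swing forward as they close: fully open they stand 13 mm farther back than shut.
Start: joints at [-1.318, 0.181, 1.607, -0, 1.354, -0.206], TCP at [0.255, -0.516, 0.242] pointing down, gripper open.
Joint ranges: [-2.99, 2.99], [-0.89, 2.07], [0.3, 2.58], [-1.14, 4.28], [0, 2.63], [-3.12, 3.12]. Speed limits (rad/s): [2.57, 2.57, 3.01, 3.14, 3.14, 3.14].

### API

Orientations are given as a unit quaternion [w, x, y, z].
In Python, from bench import ctrl, eyes, hand_in gives the robot as it stands. The module is installed in compiled form; this text tells all that it offers.
- The arm moves only by the tool step_arm, never from a script. Its arguments are lists of equal length, an entry for each row: "xyz": the shift along the world's x, y, z in mm, a list of three; "spin": the turn about the world's z in rad; "fingers": the opening in per cent of the stroke, from 0 (shut) to 100 (fully open). A call has 1 to 10 rows; each row is the pose to reach, as a shift and turn from the pose commanded when the call began; what a row does not reach only later rows make up. A row lasts 1/10 s, in which the tool goes at most 50 mm and 8.59 degrees, less where a joint would pass 70% of its speed; a pose out of reach is approached as far as the arm can. A call with a gripper value outside its range is refused whole. The fingers move at their own pace and stop on an object; the grip force is fixed at half the most. Time passes only in rows, so rows that repeat a pose let the fingers close. It gives the time, the measured TCP pose, the force and the opening at its end, in the units of the state.
- ctrl.get_obs(): the state, without advancing time (a new reading comes with each control period).
- eyes.camera(name): name is "side" or "top"; returns the picture (420x560x3 uint8, red, green, blue); there is no depth.
- eyes.camera_model(name): a dict with "vertical_fov" (degrees; the focal length in pixels is half the picture's height over the tangent of half this angle, whatever the lens; pixels are square), "cx", "cy" (the principal point, pixels), "pose" (4x4, takes a point from camera to world coordinates). Camera axes: x right, y up, looking along -z (the intrinsics and any distortion apply to the point x, -y, -z); pixel columns grow to the right and rows downward; lengths in m; the calibration is good to about 2 mm. A picture is of the moment at which its call begins. camera_model takes no time and is no camera call.
- hand_in(): hands the job in, once; it reports no verdict.
The state is a dict: "time_s": time; "q": joint angles; "dq": joint speeds; "joint_efforts": joint torques, N m; "eef_pos": TCP position; "eef_rot": TCP orientation; "wrist_force": force on the tool from outside, world axes, zero at the start; "torque": the same for the moment, N m; "opening": opening from 0.0 (shut) to 1.0 (fully open).
Only numpy, scipy, OpenCV 4.12 (cv2) and the standard library are available. Lean on these libraries where they do the work, as an engineer would, in place of code of your own. Each camera call takes 0.05 s, during which the arm holds its last target.

### The job

The steel load ball of the soil press is to be inspected. Clip the sprung clip lamp onto the upper half of the camera stand's short post, lamp head uppermost, so that its light points at the spot 75 mm straight in front of the lens, and let go of it. Then lift the ball tray by its upright grip, keep it near level so that the loose ball never leaves its pocket, and finish while still holding the tray level and still in the air, ball end towards the lens, with the ball on that spot; leave the camera at its setting and the other things on the bench where they are.

Things in the scene. Friction and masses are not known exactly. Their poses are not given: they have to be found in the camera images.
- lamp_grip (a point): Middle between the clip lamp's two finger paddles, half-way up (18 mm above the clip's underside). x: from paddles to jaws, z up. Paddles 36 mm high; over their outer faces 49 mm apart here at rest, 54 mm at their ends (9 mm further back, -x). Squeezed along y with about 10 N they meet a stop, parallel and 24 mm apart. Hinge 44 mm ahead (+x), jaw point 82 mm ahead.
- lamp_jaw (a point): Point in the clip's jaws where the middle of a gripped post comes to lie, half-way up the clip, 82 mm ahead (+x) of lamp_grip. The rubber V jaws are 28 mm high; squeezed open they leave 24 mm between their lips, 7 mm ahead of this point. Let go, they centre themselves on a 12 mm post and hold it (about 7 N); the paddles then stand 44 mm apart at lamp_grip.
- lamp_spot (a point): The middle of the lamp's light, 153 mm in front of the lamp head: 43 mm behind (-x), 120 mm to the right (-y) of lamp_grip and 34 mm above it. With the clip on the post and the clip's x axis parallel to the stand's x axis it falls on the focus spot, seen from above.
- post_top (a point): Top of the camera stand's short upright steel post, 12 mm diameter, 155 mm above the bench; the lamp belongs on its upper half. Stand axes: x from the lens back into the camera (the lens looks along -x), y towards the post, z up. The post is 120 mm off the lens axis. The camera's column, 24 mm thick, 264 mm high, stands on the lens axis, 70 mm further back (+x) than the post.
- lens (a point): Middle of the front glass of the inspection camera's lens (black barrel 38 mm wide, 50 mm long, level), axes as for post_top. Its height above the bench differs from day to day (125 to 175 mm). Camera body 50 mm wide and high; the post stands 50 mm behind (+x) and 120 mm to the side (+y) of this point.
- focus (a point): The empty spot in the air 75 mm straight in front of the lens (-x from it), at lens height, where the ball's centre is to be held. Axes as for post_top.
- tray_grip (a point): Ball tray: an aluminium plate 150 x 64 x 10 mm with an upright black grip in its middle, 36 mm long (x), 14 mm thick (y), its top 54 mm above the underside; about 300 g. This point is in the grip, 40 mm above the tray's underside. Frame: x along the tray towards the larger pocket with the ball, z up.
- pocket (a point): Where the ball's centre lies when it is in the middle of its pocket: 50 mm ahead (+x) of tray_grip and 21.5 mm below it. The pocket is a round flat-bottomed recess 36 mm wide and 4 mm deep, 6 mm above the tray's underside; the other pocket, 26 mm wide, is empty.
- ball_center (a point): Centre of the loose polished steel ball, 25 mm diameter, 64 g; it can roll about 5 mm either way in its pocket and jumps the rim if the tray is tipped far or jerked.
- lamp: The clip lamp: a battery lamp on a black sprung clip like a large clothes peg, lying on edge on the bench so that it opens sideways; 36 mm high, about 105 mm long, 105 g. Origin on the hinge line at the underside, axes as for lamp_grip. A stalk over the hinge carries the round lamp head, 32 mm wide, top 68 mm above the underside, which looks back and to the right (-x, -y).
- tray: The ball tray; origin at the middle of the underside, axes as for tray_grip.
- stand: The fixed camera stand: base plate 170 x 320 x 14 mm, column, camera, post. Origin under the base on the lens axis, 20 mm ahead (-x) of the post's line; axes as for post_top.
- tin: Bystander: round aluminium sample tin, 68 mm wide, 45 mm high; origin under its middle.
- topcap: Bystander: stepped white plastic specimen cap, 50 mm wide, 28 mm high; origin under its middle.
- brush: Bystander: hand brush 160 mm long, lying on the bench; origin under its middle.
Mind the look-alikes: they are no part of the job. Of the things shaped like the lamp, the black one is meant.

How it is judged:
By the outcome, as a careful person would: the job done as asked, in the order asked, and still so for the second after the job is handed in, while the arm keeps its last pose, push and grip.
It also fails if it takes over 72 s, if anything falls off the work surface, if the arm or the gripper's body presses on something with over 40 N, if the wrist force passes 120 N, or if a joint passes its speed limit or range.

## Working session

There is one attempt and no reset: what is moved stays moved. The work goes in short steps, Python scripts to look and compute and a tool call to move; the robot and the scene stay as the last step left them, time stands still between calls to the robot, and variables do not carry over. Pictures are saved under pics/ and viewed, and the job is handed in when it is done.

Besides the shell and the picture viewer there is one more tool, called after "Request:" as name([rows], argument=value, ...), one row to a line, values as JSON. step_arm: Moves the arm, as the interface text tells. Its arguments: {"type":"object","properties":{"xyz":{"type":"array"},"spin":{"type":"array"},"fingers":{"type":"array"}},"required":["xyz","spin","fingers"]}

```bash
mkdir -p pics; ls; python3 - <<'E'
from bench import ctrl, eyes
import cv2
for n in ("side","top"):
    m=eyes.camera_model(n); print(n,m)
    im=eyes.camera(n); cv2.imwrite(f"pics/{n}0.png",im[:,:,::-1])
print(ctrl.get_obs(), ctrl.tcp_to_tips)
E
```

```text
pics
side {'vertical_fov': 42.96660065587546, 'cx': 270.39383970570714, 'cy': 201.06027093299386, 'pose': array([[-0.70478068,  0.55257864, -0.44490566, -0.28993897],
       [-0.70941164, -0.54506533,  0.4468097 ,  0.94478237],
       [ 0.00439485,  0.6305241 ,  0.77615723,  1.58953276],
       [ 0.        ,  0.        ,  0.        ,  1.        ]])}
top {'vertical_fov': 49.901633365297464, 'cx': 279.8165124334018, 'cy': 205.30850165066607, 'pose': array([[-0.02522377,  0.99273659, -0.11763429,  0.40134811],
       [-0.99955532, -0.02317334,  0.01876609,  0.11302905],
       [ 0.0159038 ,  0.11805533,  0.99287965,  1.32916122],
       [ 0.        ,  0.        ,  0.        ,  1.        ]])}
{'time_s': 0.1, 'q': array([-1.31830640e+00,  1.81473267e-01,  1.60787247e+00,  2.91807689e-05,
        1.35378054e+00, -2.06314537e-01]), 'dq': array([-3.07676763e-04,  3.62523980e-05, -1.86683996e-03, -5.55234035e-04,
        1.90991024e-04,  1.61666161e-03]), 'joint_efforts': array([ 6.74839030e-04, -4.45870042e+01, -3.52239811e+01, -1.66355239e-04,
        4.07257990e-03, -1.23176758e-05]), 'eef_pos': array([ 0.25455423, -0.51507733,  0.24148773]), 'eef_rot': array([ 0.60021242,  0.37358704,  0.60098282, -0.37282357]), 'wrist_force': array([ 0.30523254, -0.49003929,  1.09070606]), 'torque': array([0.03695025, 0.00667996, 0.0124104 ]), 'opening': 0.9991501477849555} 0.011
```

View pics/side0.png

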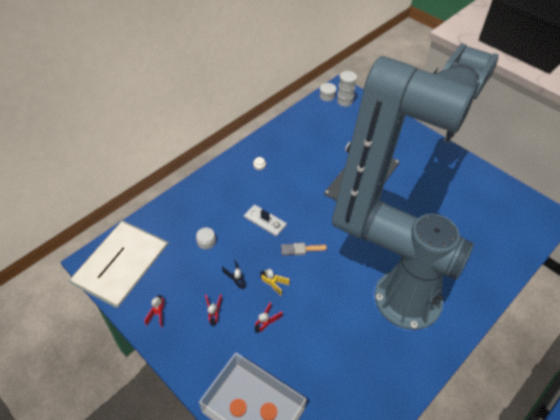

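View pics/top0.png

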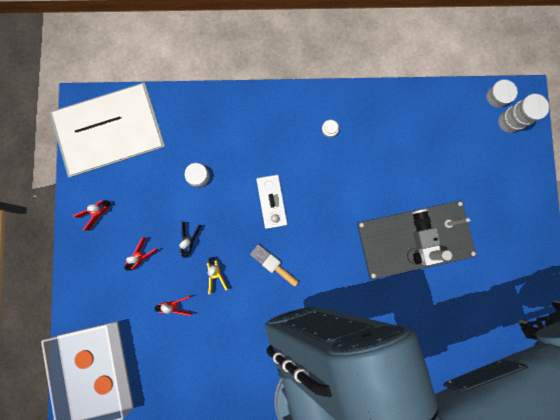

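```bash
cat > h.py <<'E'
import numpy as np, cv2
from bench import eyes, ctrl
M={n:eyes.camera_model(n) for n in ("side","top")}
def f(n): return 210/np.tan(np.radians(M[n]["vertical_fov"])/2)
def ray(n,u,v):
    m=M[n]; d=np.array([(u-m["cx"])/f(n),-(v-m["cy"])/f(n),-1.0]); P=m["pose"]
    return P[:3,3], P[:3,:3]@d
def plane(n,u,v,z):
    o,d=ray(n,u,v); return o+d*(z-o[2])/d[2]
def proj(n,p):
    m=M[n]; P=m["pose"]; c=P[:3,:3].T@(np.asarray(p,float)-P[:3,3])
    return np.array([m["cx"]+f(n)*c[0]/-c[2], m["cy"]-f(n)*c[1]/-c[2]])
def tri(us,ut):
    A=[];b=[];
    rs=[ray("side",*us),ray("top",*ut)]
    S=np.zeros((3,3));t=np.zeros(3)
    for o,d in rs:
        d=d/np.linalg.norm(d);Q=np.eye(3)-np.outer(d,d);S+=Q;t+=Q@o
    x=np.linalg.solve(S,t); 
    e=[np.linalg.norm(np.cross(x-o,d/np.linalg.norm(d))) for o,d in rs]
    return x,sum(e)
def crop(src,dst,x0,y0,w,h,s):
    im=cv2.imread(src)[y0:y0+h,x0:x0+w]
    im=cv2.resize(im,None,fx=s,fy=s,interpolation=cv2.INTER_CUBIC)
    for k in range(0,w,10): 
        cv2.line(im,(k*s,0),(k*s,6 if k%50 else 14),(0,255,255),1); 
        if (x0+k)%20==0: cv2.putText(im,str(x0+k),(k*s,22),0,.4,(0,255,255),1)
    for k in range(0,h,10): 
        cv2.line(im,(0,k*s),(6,k*s),(0,255,255),1)
        if (y0+k)%20==0: cv2.putText(im,str(y0+k),(8,k*s+4),0,.4,(0,255,255),1)
    cv2.imwrite(dst,im)
E
python3 - <<'E'
from h import *
crop("pics/top0.png","pics/t_stand.png",350,190,130,100,6)
crop("pics/top0.png","pics/t_lamp.png",160,170,130,100,6)
crop("pics/side0.png","pics/s_lamp.png",210,190,120,100,6)
for n in ("side","top"): print(f(n),proj(n,[0,0,0]))
for px in [(187,240),(272,200),(418,240)]: print(plane("top",*px,0))
E
```

```text
533.57206898202 [407.5820248  298.83161013]
451.35760958809345 [315.92338672 401.03809638]
[0.4628583  0.36235603 0.        ]
[0.57523429 0.11071245 0.        ]
[ 0.44615177 -0.31754488  0.        ]
```

View pics/t_stand.png

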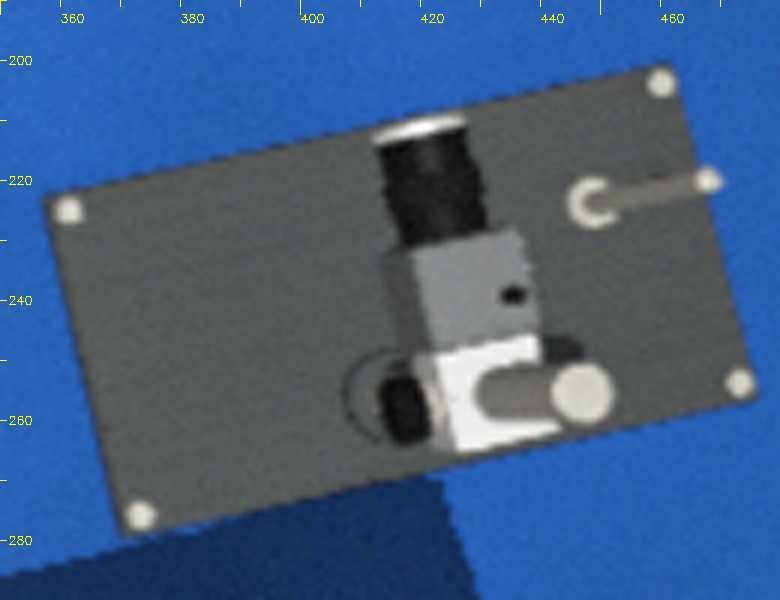

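View pics/t_lamp.png

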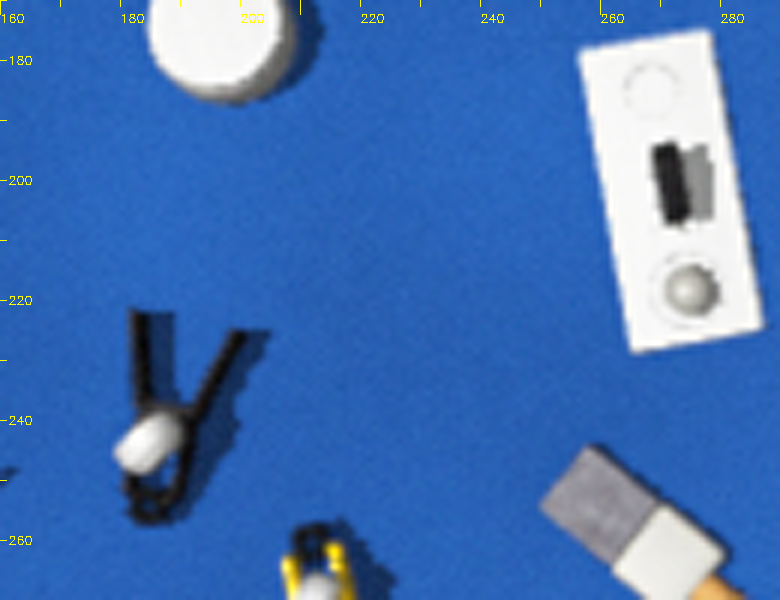

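View pics/s_lamp.png

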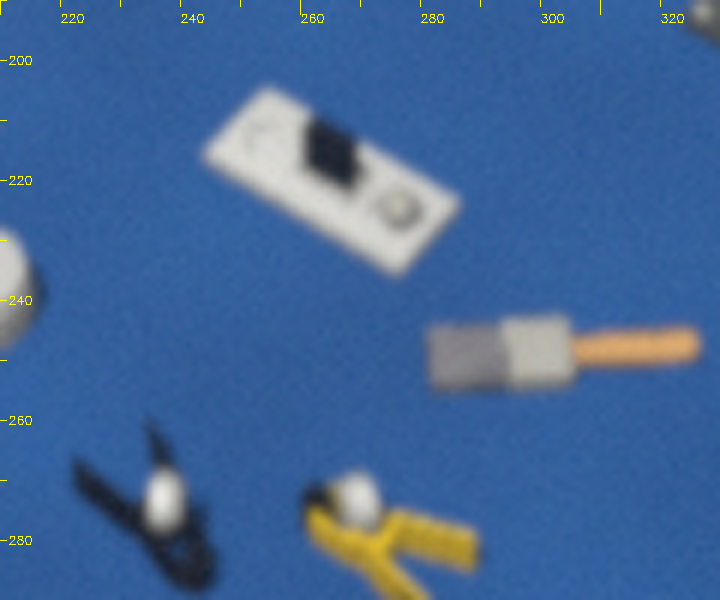

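```bash
python3 - <<'E'
from h import *
for n,(x0,y0,w,h) in {"top":(174,214,40,48),"side":(215,250,40,42)}.items():
    im=cv2.imread(f"pics/{n}0.png")[y0:y0+h,x0:x0+w]
    big=cv2.resize(im,None,fx=8,fy=8,interpolation=cv2.INTER_CUBIC)
    b=big[:,:,0].astype(int)
    mask=((b<85)).astype(np.uint8)*255
    print(n,np.percentile(b,[1,5,20,50]))
    vis=np.hstack([big,cv2.cvtColor(mask,cv2.COLOR_GRAY2BGR)])
    for k in range(0,w,5): cv2.putText(vis,str(x0+k),(k*8,10),0,.3,(0,255,255)); cv2.line(vis,((w+k)*8,0),((w+k)*8,h*8),(0,90,90),1)
    for k in range(0,h,5): cv2.putText(vis,str(y0+k),(0,k*8+4),0,.3,(0,255,255)); cv2.line(vis,(w*8,k*8),(2*w*8,k*8),(0,90,90),1)
    cv2.imwrite(f"pics/m_{n}.png",vis)
E
```

```text
top [ 15.  34.  97. 181.]
side [ 51.  64. 142. 153.]
```

View pics/m_top.png

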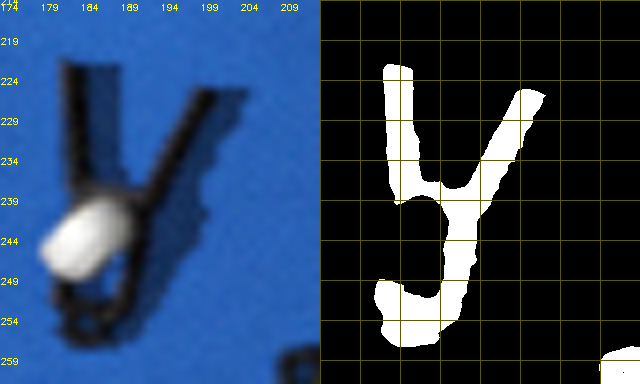

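View pics/m_side.png

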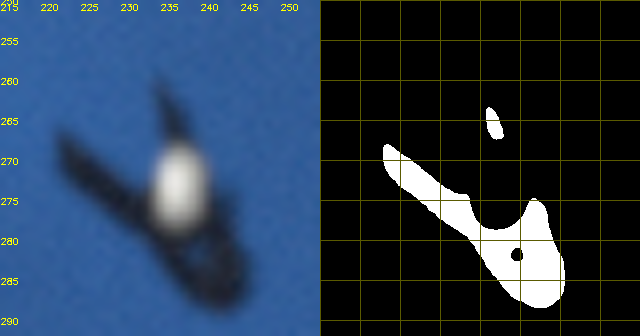

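```bash
python3 - <<'E'
from h import *
z=0.036
pts={"L":(181.6,222),"R":(201.4,225.6),"Lin":(185.2,222.2),"Rin":(198.4,224.9),"tip":(185.8,257),"tipL":(182.6,256.5),"tipR":(188.8,256.5)}
P={k:plane("top",*p,z)[:2]*1000 for k,p in pts.items()}
for k in P: print(k,P[k].round(1))
L,R=P["L"],P["R"]; print("ends apart",np.linalg.norm(L-R))
mid=(L+R)/2; ax=P["tip"]-mid; print("len",np.linalg.norm(ax),"yaw",np.degrees(np.arctan2(*ax[::-1])))
pn=R-L; n=np.array([pn[1],-pn[0]]); print("perp yaw",np.degrees(np.arctan2(*n[::-1])))
# height check by side view: left paddle end / right paddle end / tip
for k,us,ut in [("L end",(223.3,268.5),(183.2,222)),("R end",(234.3,260.5),(200,225)),("tip",(242.3,288.3),(185.8,257))]:
    print(k,[ (a*1000).round(1) if i==0 else round(a*1000,1) for i,a in enumerate(tri(us,ut))])
# tray
tp=[(256.5,177.5),(277.5,174.2),(286.3,224.3),(265,228.7)]
c=[plane("top",*p,.010)[:2]*1000 for p in tp]; print(np.round(c,1)); print("tray c",np.mean(c,0), "len",np.linalg.norm(c[0]-c[3]),np.linalg.norm(c[0]-c[1]))
a=(c[2]+c[3]-c[0]-c[1]);print("tray yaw",np.degrees(np.arctan2(a[1],a[0])))
b=plane("top",275,218.3,.0185)*1000; print("ball",b)
# stand corners at z=14mm
sp=[(356.8,222),(461,200.3),(475.3,257.2),(370.2,279.6)]
c=[plane("top",*p,.014)[:2]*1000 for p in sp]; print(np.round(c,1)); print("stand c",np.mean(c,0),[np.linalg.norm(c[i]-c[(i+1)%4]).round(1) for i in range(4)])
a=(c[2]+c[3]-c[0]-c[1]);print("stand x yaw",np.degrees(np.arctan2(a[1],a[0])))
a=(c[1]+c[2]-c[0]-c[3]);print("stand y yaw",np.degrees(np.arctan2(a[1],a[0])))
E
```

```text
L [513. 371.]
R [501.3 314.5]
Lin [512.2 360.7]
Rin [503.5 323. ]
tip [413.1 359. ]
tipL [414.8 368.1]
tipR [414.3 350.6]
ends apart 57.66945825500141
len 95.45065528032791 yaw 170.15221415879216
perp yaw 168.3084689684561
L end [array([512.7, 368.2,  21. ]), np.float64(3.7)]
R end [array([504.6, 320.4,  27.3]), np.float64(1.8)]
tip [array([414.8, 366.3,   3.9]), np.float64(3.5)]
[[642.2 155.1]
 [650.7  92.6]
 [501.2  70.5]
 [489.8 133.2]]
tray c [570.97916896 112.84266211] len 153.97489706350837 63.03373607537318
tray yaw -171.7037936061253
ball [518.84606338 103.25260928  18.5       ]
[[ 502.7 -136.1]
 [ 559.6 -448. ]
 [ 391.6 -477.7]
 [ 335.1 -167.3]]
stand c [ 447.23582086 -307.29110388] [np.float64(317.0), np.float64(170.6), np.float64(315.5), np.float64(170.4)]
stand x yaw -169.70122921452375
stand y yaw -79.67619360961113
```

```bash
python3 - <<'E'
from h import *
from scipy.spatial.transform import Rotation as R
o=ctrl.get_obs();q=o["eef_rot"]
r=R.from_quat([q[1],q[2],q[3],q[0]]).as_matrix();print(r.round(3),"z yaw",np.degrees(np.arctan2(r[1,2],r[0,2])))
def fit(mask):
    c=max(cv2.findContours(mask,cv2.RETR_EXTERNAL,cv2.CHAIN_APPROX_NONE)[0],key=cv2.contourArea)
    return c
def quad(n,x0,y0,w,h,sel,z,S=8):
    im=cv2.imread(f"pics/{n}0.png")[y0:y0+h,x0:x0+w]
    big=cv2.resize(im,None,fx=S,fy=S,interpolation=cv2.INTER_LINEAR)
    c=fit(sel(big.astype(int)).astype(np.uint8)*255)
    hull=cv2.convexHull(c)[:,0,:]
    q=cv2.minAreaRect(hull); box=cv2.boxPoints(q)
    # refine: dense hull pts -> line fit per side
    pts=c[:,0,:].astype(float); out=[]
    lines=[]
    for i in range(4):
        a,b=box[i],box[(i+1)%4]; L=np.linalg.norm(b-a); t=(b-a)/L; nn=np.array([-t[1],t[0]])
        s=(pts-a)@t; d=(pts-a)@nn
        k=(np.abs(d)<14)&(s>.1*L)&(s<.9*L)
        pk=pts[k].astype(np.float32)
        vx,vy,px,py=cv2.fitLine(pk,cv2.DIST_HUBER,0,.01,.01).ravel(); lines.append((px,py,vx,vy))
    cs=[]
    for i in range(4):
        p1=lines[i-1];p2=lines[i]
        A=np.array([[p1[2],-p2[2]],[p1[3],-p2[3]]]); t=np.linalg.solve(A,[p2[0]-p1[0],p2[1]-p1[1]])
        X=np.array([p1[0]+t[0]*p1[2],p1[1]+t[0]*p1[3]]); cs.append((X+.5)/S-.5+[x0,y0])
    cs=np.array(cs)
    W=np.array([plane(n,*p,z)[:2]*1000 for p in cs])
    print(n,cs.round(2).tolist(),"c",W.mean(0).round(1),[np.linalg.norm(W[i]-W[(i+1)%4]).round(1) for i in range(4)],[np.degrees(np.arctan2(*(W[(i+1)%4]-W[i])[::-1])).round(2) for i in range(4)])
white=lambda b:(b[...,2]>130)
quad("top",250,165,45,72,lambda b:b[...,2]>125,.010)
quad("side",235,195,65,50,lambda b:b[...,2]>125,.010)
quad("top",345,190,145,100,lambda b:(b[...,0]-b[...,2])<55,.014)
E
```

```text
[[-0.     0.897  0.443]
 [ 0.001  0.443 -0.897]
 [-1.     0.    -0.001]] z yaw -63.71278733985057
top [[255.64, 177.74], [277.82, 174.04], [287.02, 224.55], [264.57, 228.56]] c [570.8 113. ] [np.float64(66.7), np.float64(152.6), np.float64(66.8), np.float64(153.1)] [np.float64(-81.66), np.float64(-171.24), np.float64(98.75), np.float64(8.73)]
side [[242.41, 215.66], [253.58, 203.57], [286.94, 223.0], [275.8, 235.63]] c [569.1 112.4] [np.float64(70.8), np.float64(154.9), np.float64(70.7), np.float64(153.7)] [np.float64(-79.75), np.float64(-171.06), np.float64(99.24), np.float64(8.97)]
top [[356.63, 222.41], [465.4, 199.14], [475.61, 255.71], [370.15, 280.14]] c [ 448.4 -310.7] [np.float64(331.5), np.float64(167.8), np.float64(318.0), np.float64(170.9)] [np.float64(-79.35), np.float64(-173.97), np.float64(101.3), np.float64(10.65)]
```

Request:
step_arm([
  [0, 0, 50],
  [0, 0, 100],
  [0, 0, 150],
  [0, 0, 200],
  [245, 859, 200],
  [245, 859, 200],
  [245, 859, 200],
  [245, 859, 200],
  [245, 859, 200],
  [245, 859, 200],
], spin=[0, 0, 0, 0, -0.64, -0.64, -0.64, -0.64, -0.64, -0.64], fingers=[100, 100, 100, 100, 100, 100, 100, 100, 100, 100])

```text
time_s: 1.1
eef_pos: [0.3366, -0.2262, 0.4419]
eef_rot: [0.452, 0.544, 0.452, -0.544]
wrist_force: [0.9, 0.0, 0.9]
opening: 1.001
```

Request:
step_arm([
  [164, 570, 0],
  [164, 570, 0],
  [164, 570, 0],
  [164, 570, 0],
  [164, 570, 0],
  [164, 570, 0],
  [164, 570, 0],
  [164, 570, 0],
  [164, 570, -50],
  [164, 570, -100],
], spin=[0, 0, 0, 0, 0, 0, 0, 0, 0, 0], fingers=[100, 100, 100, 100, 100, 100, 100, 100, 100, 100])

```text
time_s: 2.1
eef_pos: [0.4733, 0.2467, 0.4052]
eef_rot: [0.454, 0.544, 0.452, -0.542]
wrist_force: [1.0, -0.6, 0.2]
opening: 1.0
```

```bash
python3 - <<'E'
from h import *
for n in ("side","top"):
    cv2.imwrite(f"pics/{n}1.png",eyes.camera(n)[:,:,::-1])
print(ctrl.get_obs()["eef_pos"],ctrl.get_obs()["q"])
E
```

```text
[0.4711086  0.24772356 0.39848814] [2.60048601e-01 4.36708301e-03 1.48856163e+00 1.49787042e-03
 1.65691438e+00 2.00690780e+00]
```

View pics/side1.png

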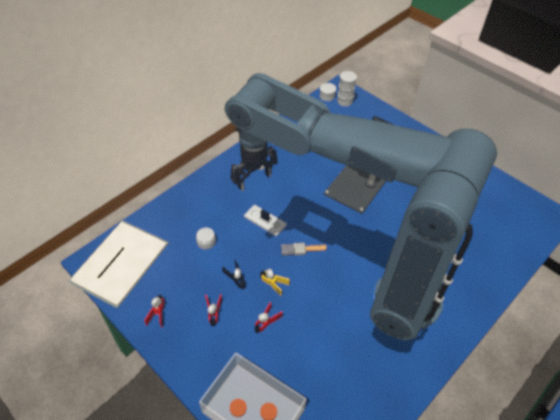

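View pics/top1.png

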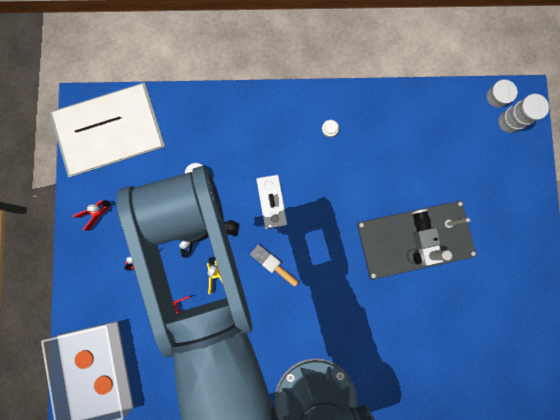

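Request:
step_arm([
  [30, 96, -50],
  [30, 96, -100],
  [30, 96, -150],
  [30, 96, -200],
  [30, 96, -260],
  [30, 96, -260],
  [30, 96, -260],
  [30, 96, -260],
  [30, 96, -260],
], spin=[0, 0, 0, 0, 0, 0, 0, 0, 0], fingers=[100, 100, 100, 100, 100, 100, 100, 100, 100])

```text
time_s: 3.1
eef_pos: [0.5047, 0.3404, 0.1476]
eef_rot: [0.453, 0.545, 0.452, -0.541]
wrist_force: [1.4, -0.1, 0.7]
opening: 1.0
```

```bash
python3 - <<'E'
from h import *
from scipy.spatial.transform import Rotation as R
for n in ("side","top"):
    cv2.imwrite(f"pics/{n}2.png",eyes.camera(n)[:,:,::-1])
o=ctrl.get_obs();q=o["eef_rot"];print(o["eef_pos"],o["q"])
r=R.from_quat([q[1],q[2],q[3],q[0]]).as_matrix();print("z yaw",np.degrees(np.arctan2(r[1,2],r[0,2])),r[:,0])
E
```

```text
[0.50470832 0.34048582 0.14784004] [ 3.98807527e-01  3.46977104e-01  1.60272570e+00 -7.74596537e-05
  1.18563376e+00  2.15108515e+00]
z yaw -100.39594897280898 [ 0.00579297  0.00236319 -0.99998043]
```

View pics/side2.png

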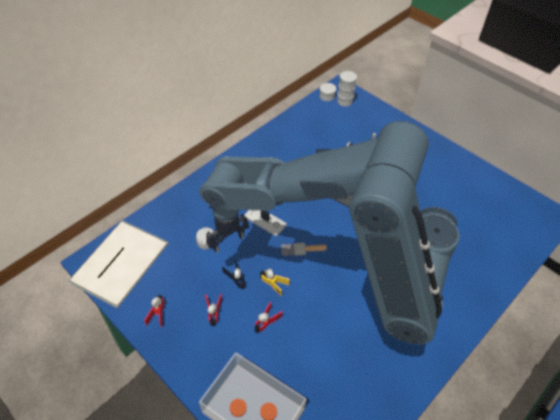

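View pics/top2.png

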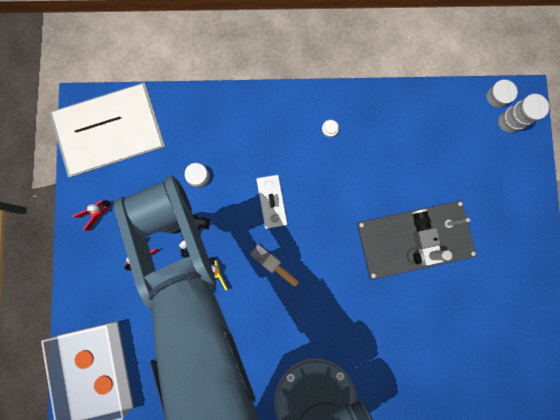

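```bash
python3 - <<'E'
from h import *
for n in ("side","top"):
  print(n,proj(n,[.5047,.3405,.148]),proj(n,[.503,.342,.018]))
crop("pics/side2.png","pics/s2c.png",190,190,90,100,6)
crop("pics/top2.png","pics/t2c.png",110,170,120,100,6)
E
```

```text
side [228.22713477 244.06932028] [230.37774637 266.00090988]
top [184.71514035 221.40804863] [192.85794708 225.70754449]
```

View pics/s2c.png

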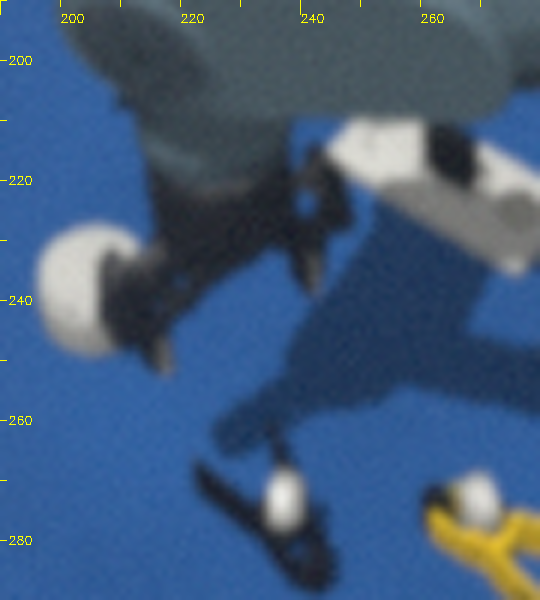

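View pics/t2c.png

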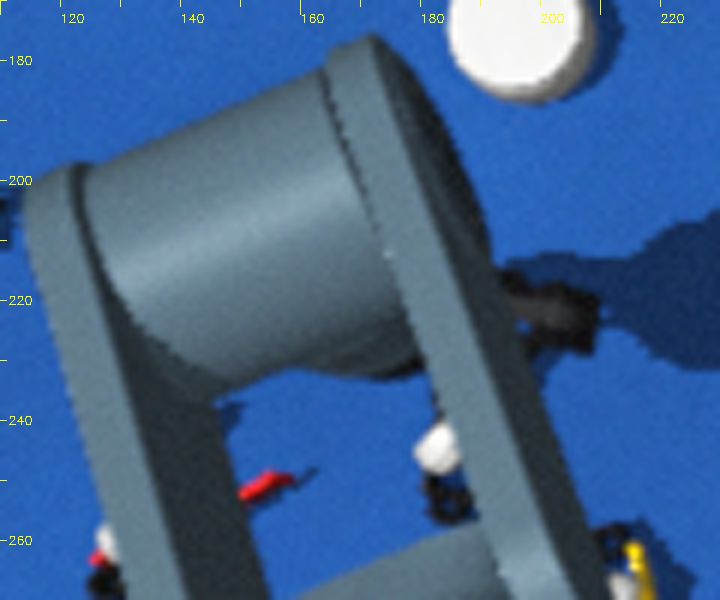

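Request:
step_arm([
  [-2, 1, -50],
  [-2, 1, -90],
  [-2, 1, -110],
  [-2, 1, -129],
  [-2, 1, -129],
], spin=[0, 0, 0, 0, 0], fingers=[100, 100, 100, 100, 100])

```text
time_s: 3.7
eef_pos: [0.4999, 0.3404, 0.0143]
eef_rot: [-0.452, -0.543, -0.453, 0.544]
wrist_force: [-0.7, 1.0, -0.0]
opening: 0.999
```

```bash
python3 - <<'E'
from h import *
for n in ("side","top"):
    cv2.imwrite(f"pics/{n}3.png",eyes.camera(n)[:,:,::-1])
o=ctrl.get_obs();print(o["eef_pos"],o["wrist_force"])
crop("pics/side3.png","pics/s3c.png",190,210,90,90,6)
crop("pics/top3.png","pics/t3c.png",130,190,90,80,6)
E
```

```text
[0.50173129 0.34130166 0.01678432] [ 0.35643801  0.20841569 -0.40626014]
```

View pics/s3c.png

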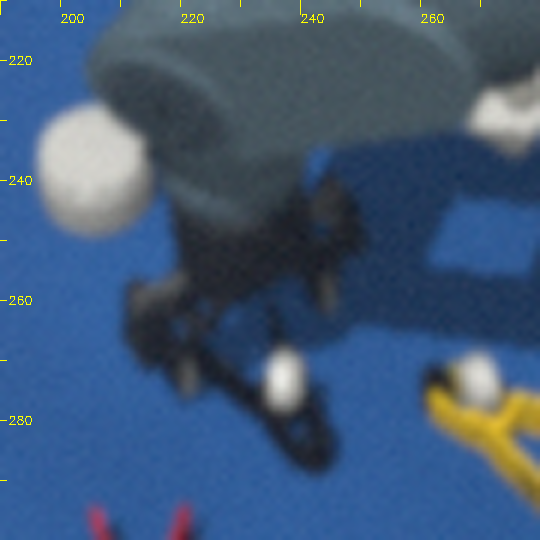

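View pics/t3c.png

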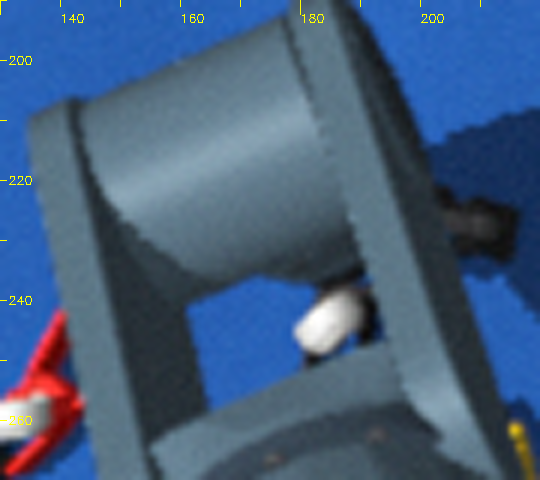

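Request:
step_arm([
  [0, 0, 0],
  [0, 0, 0],
  [0, 0, 0],
  [0, 0, 0],
  [0, 0, 0],
  [0, 0, 0],
  [0, 0, 0],
  [0, 0, 0],
], spin=[0, 0, 0, 0, 0, 0, 0, 0], fingers=[0, 0, 0, 0, 0, 0, 0, 0])

```text
time_s: 4.6
eef_pos: [0.5036, 0.3421, 0.0185]
eef_rot: [0.453, 0.546, 0.452, -0.541]
wrist_force: [1.5, 0.5, 10.7]
opening: 0.267
```

Request:
step_arm([
  [0, 0, 20],
  [0, 0, 50],
  [0, 0, 90],
  [0, 0, 130],
  [0, 0, 170],
  [0, 0, 200],
  [0, 0, 200],
], spin=[0, 0, 0, 0, 0, 0, 0], fingers=[0, 0, 0, 0, 0, 0, 0])

```text
time_s: 5.3
eef_pos: [0.5033, 0.3421, 0.2214]
eef_rot: [0.454, 0.547, 0.452, -0.54]
wrist_force: [0.1, -0.2, -0.2]
opening: 0.238
```

```bash
python3 - <<'E'
from h import *
for n in ("side","top"):
    cv2.imwrite(f"pics/{n}4.png",eyes.camera(n)[:,:,::-1])
o=ctrl.get_obs();print(o["eef_pos"],o["wrist_force"],o["opening"])
p=proj("side",o["eef_pos"]);print(p)
crop("pics/side4.png","pics/s4c.png",190,180,90,80,6)
crop("pics/top4.png","pics/t4c.png",120,170,100,80,6)
E
```

```text
[0.50063572 0.34091619 0.21567616] [-0.61787244  0.13990578 -2.40299263] 0.24070165693036027
[227.77126273 232.75092399]
```

View pics/side4.png

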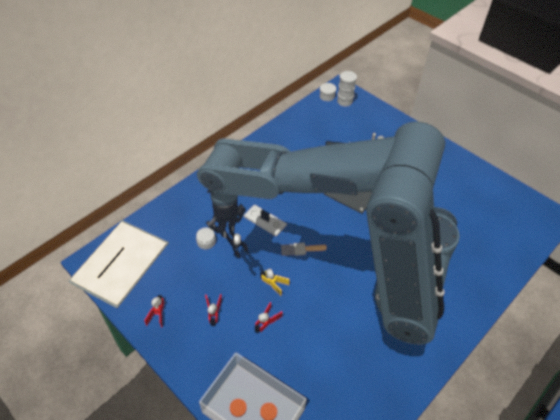

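View pics/s4c.png

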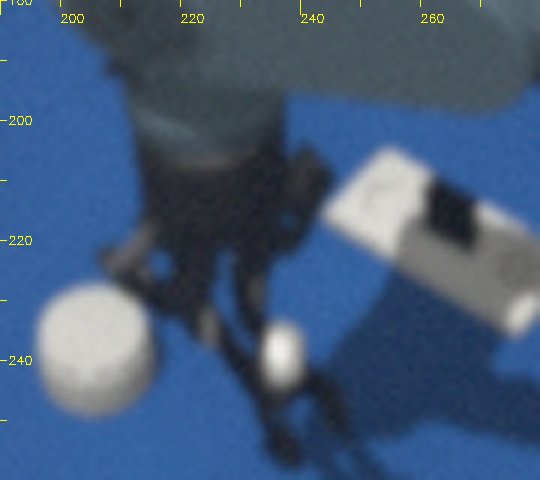

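View pics/t4c.png

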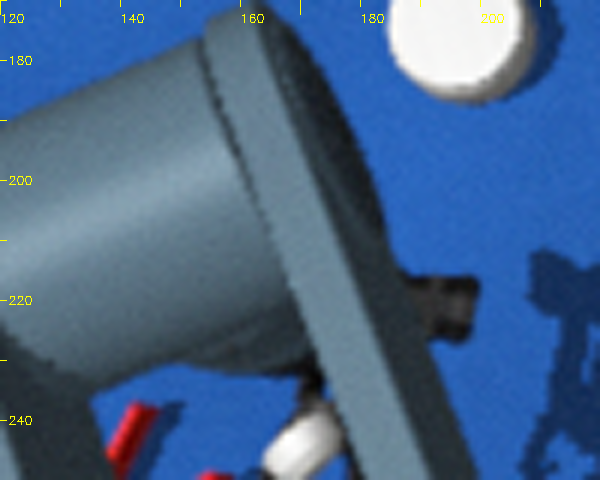

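```bash
python3 - <<'E'
from h import *
import numpy as np
def blob(x0,y0,w,h,thr=150,S=8,n="top0"):
    im=cv2.imread(f"pics/{n}.png")[y0:y0+h,x0:x0+w]
    b=cv2.resize(im,None,fx=S,fy=S,interpolation=cv2.INTER_LINEAR)[:,:,2]
    m=(b>thr).astype(np.uint8)
    k,l,s,c=cv2.connectedComponentsWithStats(m)
    i=1+np.argmax(s[1:,4]); return (c[i]+.5)/S-.5+[x0,y0], s[i,4]/S/S
B=[]
for r in [(355,219,12,12),(454,198,13,12),(468,248,12,12),(368,270,12,12)]:
    c,a=blob(*r); W=plane("top",*c,.018)[:2]*1000; B.append(W); print(c.round(2),round(a,1),W.round(1))
B=np.array(B);print("centre",B.mean(0))
x=(B[3]+B[2]-B[0]-B[1]);y=B[1]+B[2]-B[0]-B[3]
print("x yaw",np.degrees(np.arctan2(x[1],x[0])),"y yaw",np.degrees(np.arctan2(y[1],y[0])),np.linalg.norm(x)/2,np.linalg.norm(y)/2)
c,a=blob(465,216,9,8,140);print("posttop",c,a,plane("top",*c,.155)*1000)
c,a=blob(444,218,8,12,140);print("ring",c,a,plane("top",*c,.016)*1000)
print("ring c eye",plane("top",448.6,223.2,.016)*1000)
crop("pics/top2.png","pics/t_st2.png",405,200,80,70,8)
E
```

```text
[361.12 224.71] 12.5 [ 494.1 -147.6]
[459.78 203.46] 12.0 [ 549.8 -442. ]
[472.87 253.36] 11.7 [ 402.9 -469.7]
[373.04 275.38] 14.2 [ 347.1 -175.3]
centre [ 448.4787505  -308.64228418]
x yaw -169.3397970148386 y yaw -79.28286587725074 149.5632731697001 299.61574444014667
posttop [467.36680464 219.63965232] 11.796875 [ 491.0482121  -400.94729563  155.        ]
ring [447.45505156 223.49635257] 35.609375 [ 491.73560853 -402.15197165   16.        ]
ring c eye [ 492.52479221 -405.59110013   16.        ]
```

View pics/t_st2.png

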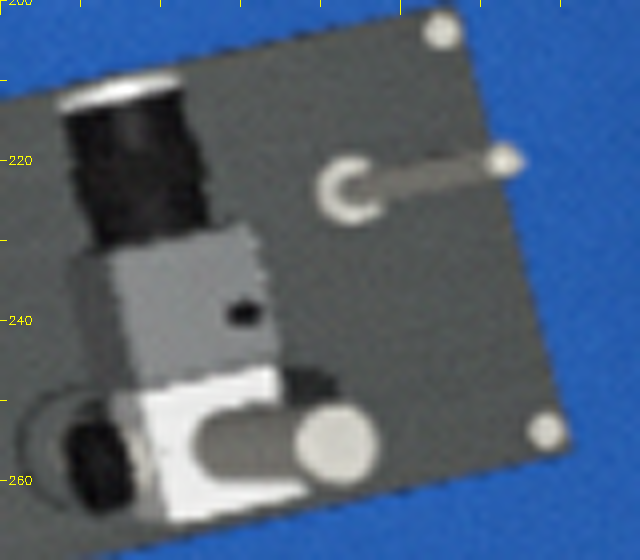

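```bash
python3 - <<'E'
from h import *
print("column top",plane("top",446.8,255,.264)*1000,"expected 399.9 -296.1")
for h in (.125,.15,.175):
  print(h,"lens rim->",plane("top",419.9,211.5,h)*1000, "rim top:", plane("top",419.9,211.5,h+.019)*1000,proj("top",[.5178,-.2738,h+.019]))
E
```

```text
column top [ 400.29230253 -298.13524464  264.        ] expected 399.9 -296.1
0.125 lens rim-> [ 518.39553284 -286.91740552  125.        ] rim top: [ 516.54868623 -280.60680323  144.        ] [417.32175938 211.09119924]
0.15 lens rim-> [ 515.96547151 -278.61398145  150.        ] rim top: [ 514.1186249  -272.30337915  169.        ] [420.38488395 210.07778522]
0.175 lens rim-> [ 513.53541018 -270.31055738  175.        ] rim top: [ 511.68856356 -263.99995508  194.        ] [423.58046572 209.02054862]
```

Request:
step_arm([
  [20, -100, 40],
  [170, -708, 80],
  [170, -708, 80],
  [170, -708, 80],
  [170, -708, 80],
  [170, -708, 80],
  [170, -708, 80],
  [170, -708, 80],
  [170, -708, 80],
  [170, -708, 80],
], spin=[0, 0.368, 0.368, 0.368, 0.368, 0.368, 0.368, 0.368, 0.368, 0.368], fingers=[0, 0, 0, 0, 0, 0, 0, 0, 0, 0])

```text
time_s: 6.4
eef_pos: [0.6129, -0.1347, 0.2706]
eef_rot: [0.543, 0.451, 0.546, -0.452]
wrist_force: [0.9, 0.7, -1.2]
opening: 0.237
```

Request:
step_arm([
  [57, -232, 0],
  [57, -232, 0],
  [57, -232, 0],
  [57, -232, 0],
  [57, -232, 0],
  [57, -232, 0],
  [57, -232, 0],
], spin=[0, 0, 0, 0, 0, 0, 0], fingers=[0, 0, 0, 0, 0, 0, 0])

```text
time_s: 7.1
eef_pos: [0.6696, -0.3655, 0.2691]
eef_rot: [0.542, 0.452, 0.546, -0.452]
wrist_force: [0.6, -0.1, -0.4]
opening: 0.239
```

```bash
cat > look.py <<'E'
import sys
from h import *
from scipy.spatial.transform import Rotation as R
i=sys.argv[1]
for n in ("side","top"): cv2.imwrite(f"pics/{n}{i}.png",eyes.camera(n)[:,:,::-1])
o=ctrl.get_obs();q=o["eef_rot"];r=R.from_quat([q[1],q[2],q[3],q[0]]).as_matrix()
print(o["time_s"],(o["eef_pos"]*1000).round(1),"F",o["wrist_force"].round(1),"open",round(o["opening"],3),"yaw",np.degrees(np.arctan2(r[1,2],r[0,2])).round(2),r[:,0].round(4),o["q"].round(2))
print({n:proj(n,o["eef_pos"]).round(1) for n in M})
a=list(map(int,sys.argv[2:]))
if len(a)>=4: crop(f"pics/side{i}.png",f"pics/s{i}c.png",*a[:4],6)
if len(a)>=8: crop(f"pics/top{i}.png",f"pics/t{i}c.png",*a[4:],6)
E
python3 look.py 5 300 80 130 130 350 150 130 130
```

```text
7.2 [ 670.4 -363.6  271.2] F [ 0.2  0.2 -1.1] open 0.236 yaw -79.25 [-0.0022  0.0023 -1.    ] [-0.65  0.59  1.01  0.    1.55  0.73]
{'side': array([334.8,  92.9]), 'top': array([467.2, 141.9])}
```

View pics/s5c.png

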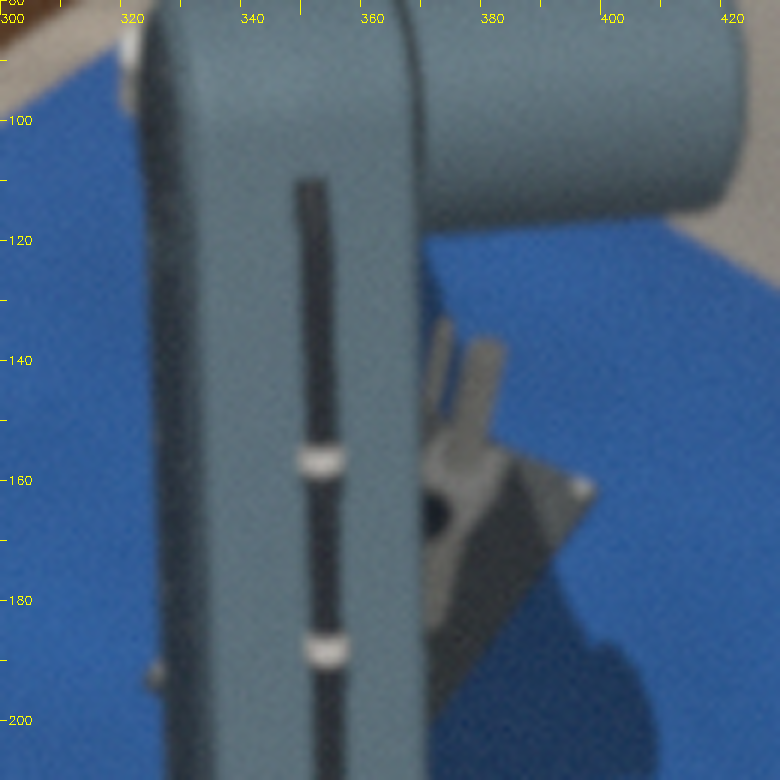

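View pics/t5c.png

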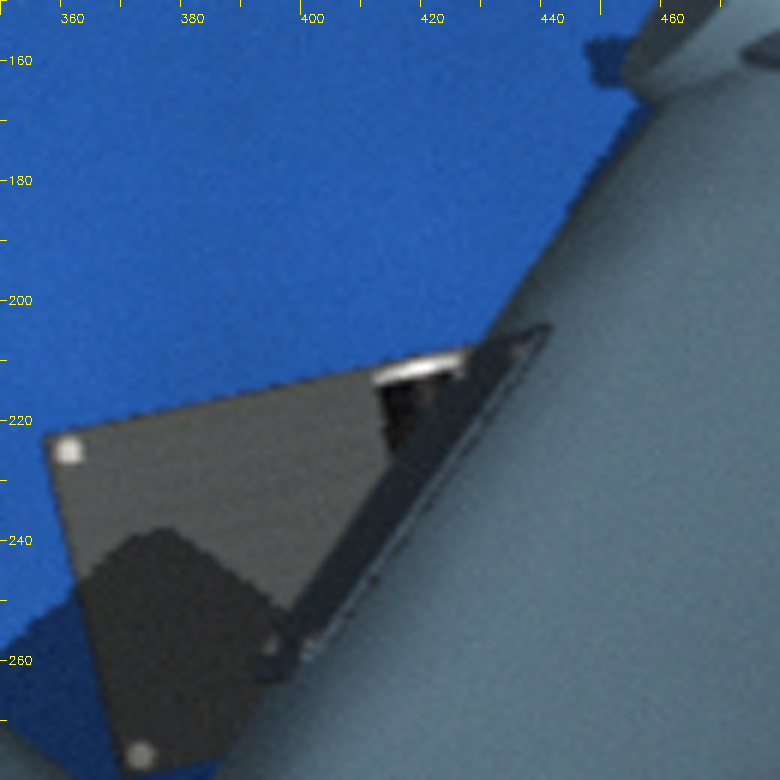

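Request:
step_arm([
  [-420, 844, 30],
  [-420, 844, 30],
  [-420, 844, 30],
  [-420, 844, 30],
  [-420, 844, 30],
  [-420, 844, 30],
  [-420, 844, 30],
  [-420, 844, 30],
  [-420, 844, 30],
  [-420, 844, 30],
], spin=[0, 0, 0, 0, 0, 0, 0, 0, 0, 0], fingers=[0, 0, 0, 0, 0, 0, 0, 0, 0, 0])

```text
time_s: 8.2
eef_pos: [0.4458, 0.0851, 0.2892]
eef_rot: [0.545, 0.451, 0.545, -0.45]
wrist_force: [0.7, 0.7, -1.4]
opening: 0.238
```

Request:
step_arm([
  [-200, 400, 0],
  [-200, 400, 0],
  [-200, 400, 0],
  [-200, 400, 0],
  [-200, 400, 0],
  [-200, 400, 0],
  [-200, 400, 0],
  [-200, 400, 0],
  [-200, 400, 0],
], spin=[0, 0, 0, 0, 0, 0, 0, 0, 0], fingers=[0, 0, 0, 0, 0, 0, 0, 0, 0])

```text
time_s: 9.1
eef_pos: [0.2447, 0.4842, 0.2894]
eef_rot: [0.545, 0.451, 0.545, -0.45]
wrist_force: [1.2, -0.1, -0.9]
opening: 0.242
```

```bash
python3 look.py 6 310 90 110 120 405 200 80 70
```

```text
9.2 [243.  486.1 288.9] F [ 0.9  0.  -0.8] open 0.236 yaw -78.84 [-0.0011  0.0019 -1.    ] [0.89 0.07 1.63 0.   1.44 2.26]
{'side': array([249.8, 302.4]), 'top': array([107.1, 334.6])}
```

View pics/side6.png

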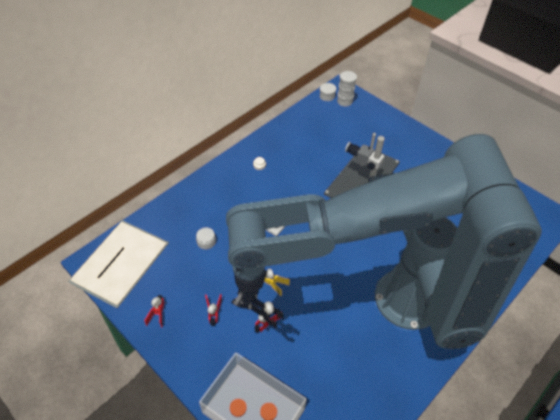

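View pics/s6c.png

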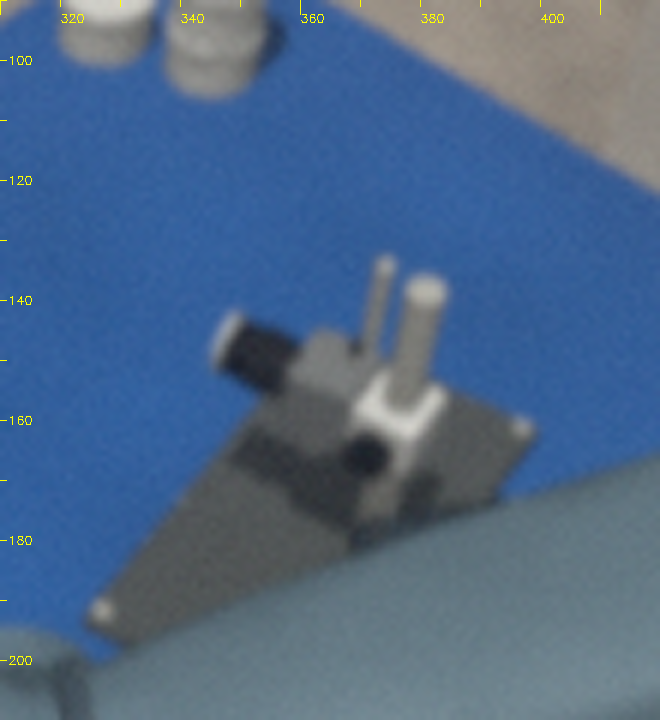

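```bash
python3 - <<'E'
from h import *
def p(*a): x,e=tri(*a); print((x*1000).round(1),"gap",round(e*1000,1))
p((347.2,146.0),(419.6,211.2))
p((373.8,133.6),(467.4,219.6))
p((380.8,137.9),(446.8,255))
for b in [((397-.4-.6,161.7-.4),(472.87,253.36)),((326.8-.4,191.8-.4),(361.12,224.71))]: p(*b)
# fixed xy lens, height from side row
for h in (.13,.14,.15,.16,.17): print(h,proj("side",[.518,-.275,h]).round(1),proj("top",[.518,-.275,h]).round(1))
print(proj("side",[.491,-.402,.155]),proj("side",[.400,-.297,.264]))
E
python3 - <<'E'
import cv2
im=cv2.imread("pics/side6.png")[130:165,335:395]
cv2.imwrite("pics/s6z.png",cv2.resize(im,None,fx=13,fy=13,interpolation=cv2.INTER_CUBIC))
im=cv2.imread("pics/side6.png")[255:345,215:305]
cv2.imwrite("pics/s6lamp.png",cv2.resize(im,None,fx=6,fy=6,interpolation=cv2.INTER_CUBIC))
E
```

```text
[ 516.4 -274.7  158.5] gap 1.1
[ 490.6 -401.8  154.8] gap 1.7
[ 399.6 -298.4  265.1] gap 1.9
[ 402.9 -471.5   13.8] gap 0.1
[ 494.1 -148.    16.9] gap 0.4
0.13 [346.2 151. ] [416.1 211.6]
0.14 [346.5 149.2] [417.3 211.2]
0.15 [346.8 147.3] [418.5 210.8]
0.16 [347.1 145.4] [419.7 210.4]
0.17 [347.4 143.5] [421.  209.9]
[373.53924271 133.51546271] [380.13639518 138.31761946]
```

View pics/s6z.png

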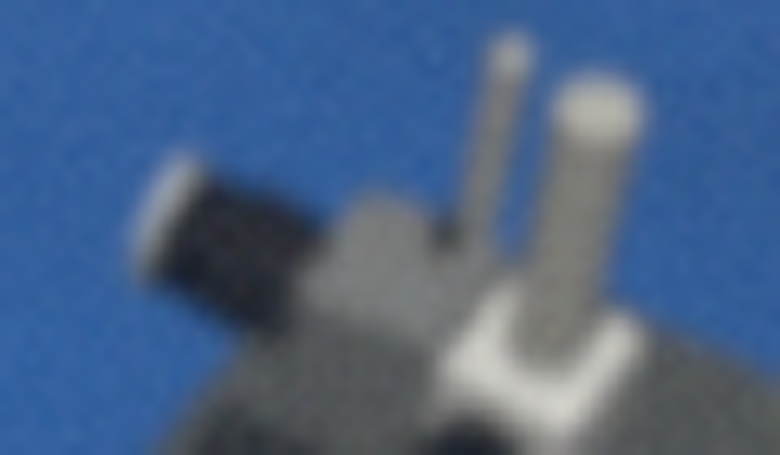

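View pics/s6lamp.png

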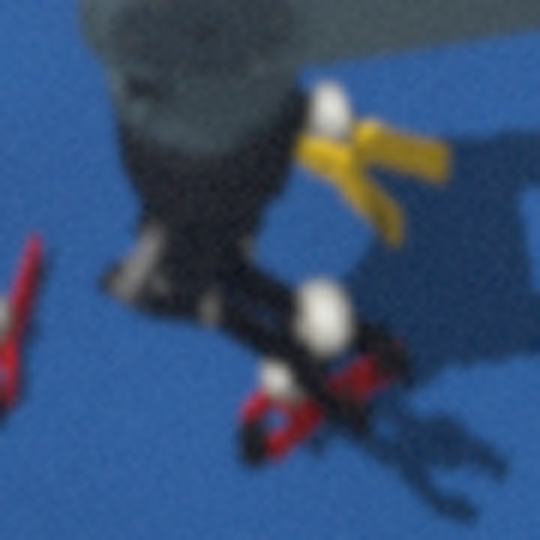

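```bash
python3 - <<'E'
from h import *
T=np.array([243.,486.1,288.9]);a=np.radians(-168.84)
X=np.array([np.cos(a),np.sin(a),0]);Y=np.array([-np.sin(a),np.cos(a),0]);Z=np.array([0,0,1.])
g=lambda x,y,z:(proj("side",(T+x*X+y*Y+z*Z)/1000).round(1).tolist(),proj("top",(T+x*X+y*Y+z*Z)/1000).round(1).tolist())
print("head",g(44,0,34)); 
for y in(-16,16): print("tip",y,g(94,y,0),g(94,y,14),g(94,y,-14))
print("back",g(-11,12,0))
crop("pics/top6.png","pics/t6c.png",60,290,120,100,6)
E
```

```text
head ([263.1, 304.5], [104.9, 357.8])
tip -16 ([275.3, 324.7], [107.4, 379.0]) ([275.4, 322.3], [105.0, 380.7]) ([275.3, 327.1], [109.6, 377.3])
tip 16 ([282.0, 315.6], [121.7, 375.6]) ([282.1, 313.2], [119.6, 377.3]) ([281.8, 318.0], [123.8, 374.0])
back ([249.1, 297.1], [111.5, 328.5])
```

View pics/t6c.png

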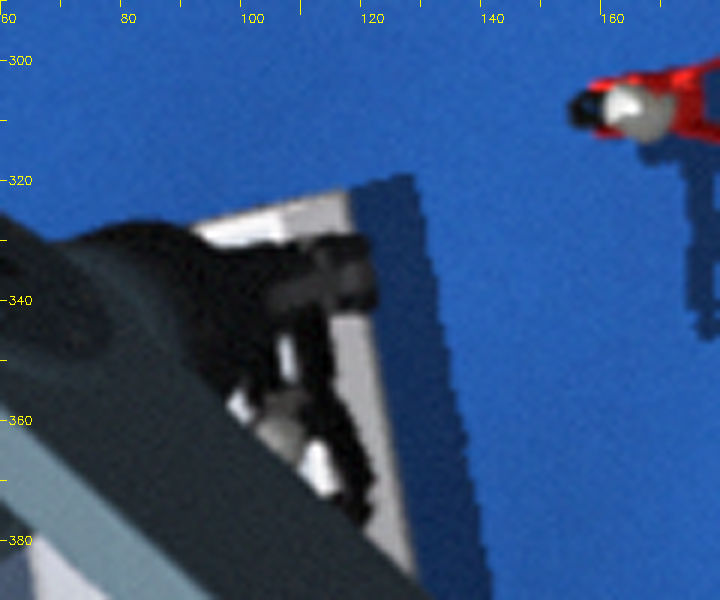

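Request:
step_arm([
  [417, -856, 0],
  [417, -856, 0],
  [417, -856, 0],
  [417, -856, 0],
  [417, -856, 0],
  [417, -856, 0],
  [417, -856, 0],
  [417, -856, 0],
  [417, -856, 0],
  [417, -856, 0],
], spin=[0, 0, 0, 0, 0, 0, 0, 0, 0, 0], fingers=[0, 0, 0, 0, 0, 0, 0, 0, 0, 0])

```text
time_s: 10.2
eef_pos: [0.4665, 0.0315, 0.2893]
eef_rot: [0.545, 0.451, 0.544, -0.451]
wrist_force: [0.2, 1.4, -1.5]
opening: 0.238
```

Request:
step_arm([
  [198, -406, 0],
  [198, -406, 0],
  [198, -406, 0],
  [198, -406, 0],
  [198, -406, 0],
  [198, -406, 0],
  [198, -406, 0],
  [198, -406, 0],
  [198, -406, -40],
  [198, -406, -80],
], spin=[0, 0, 0, 0, 0, 0, 0, 0, 0, 0], fingers=[0, 0, 0, 0, 0, 0, 0, 0, 0, 0])

```text
time_s: 11.2
eef_pos: [0.667, -0.3777, 0.2137]
eef_rot: [0.548, 0.451, 0.54, -0.452]
wrist_force: [-1.4, -0.2, -1.6]
opening: 0.241
```

```bash
python3 look.py 7 300 60 120 120 400 150 120 120
```

```text
11.3 [ 661.  -371.5  199.6] F [-1.2  1.6 -3.5] open 0.242 yaw -79.37 [-0.0121  0.0092 -0.9999] [-0.67  0.63  1.09 -0.    1.44  0.72]
{'side': array([336.1, 107.5]), 'top': array([458.5, 152.6])}
```

View pics/s7c.png

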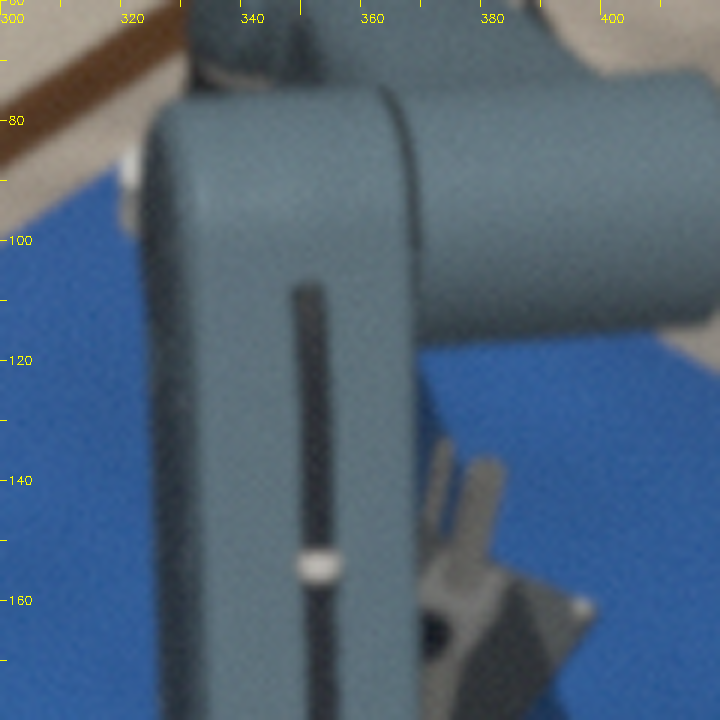

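View pics/t7c.png

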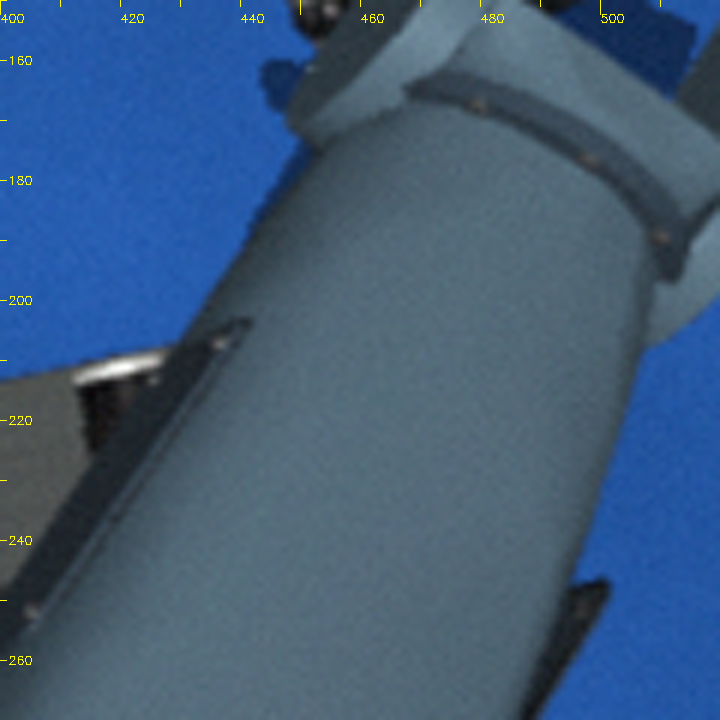

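Request:
step_arm([
  [0, 0, -40],
  [0, 0, -70],
  [0, 0, -70],
  [0, 0, -70],
], spin=[0, 0, 0, 0], fingers=[0, 0, 0, 0])

```text
time_s: 11.7
eef_pos: [0.6653, -0.3719, 0.1419]
eef_rot: [0.545, 0.451, 0.545, -0.451]
wrist_force: [0.3, 0.9, -0.7]
opening: 0.236
```

```bash
python3 look.py 8
```

```text
11.8 [ 666.5 -373.3  144.1] F [-0.1 -0.6 -1.6] open 0.243 yaw -79.25 [ 0.0041 -0.0032 -1.    ] [-0.67  0.67  1.13  0.    1.33  0.72]
{'side': array([334. , 117.2]), 'top': array([450.7, 155.4])}
```

Request:
step_arm([
  [0, 4, -19],
  [0, 4, -19],
  [0, 4, -19],
  [0, 4, -19],
], spin=[0, 0, 0, 0], fingers=[0, 0, 0, 0])

```text
time_s: 12.2
eef_pos: [0.6657, -0.3696, 0.1229]
eef_rot: [0.545, 0.451, 0.544, -0.451]
wrist_force: [-0.2, -0.6, -0.9]
opening: 0.244
```

```bash
python3 - <<'E'
from h import *
from scipy.spatial.transform import Rotation as R
for i in range(2):
    eyes.camera("top")
    o=ctrl.get_obs();q=o["eef_rot"];r=R.from_quat([q[1],q[2],q[3],q[0]]).as_matrix()
    print((o["eef_pos"]*1000).round(1),np.degrees(np.arctan2(r[1,2],r[0,2])).round(2),o["wrist_force"].round(1))
E
```

```text
[ 665.7 -369.6  122.7] -79.3 [-0.6 -1.1 -1.2]
[ 665.5 -369.5  122.4] -79.3 [ 0.4  0.5 -1.9]
```

Request:
step_arm([
  [-20, -3, 1],
  [-40, -7, 1],
  [-60, -10, 1],
  [-74, -13, 1],
  [-74, -13, 1],
], spin=[0, 0, 0, 0, 0], fingers=[0, 0, 0, 0, 0])

```text
time_s: 12.8
eef_pos: [0.5897, -0.3829, 0.1226]
eef_rot: [0.544, 0.451, 0.544, -0.452]
wrist_force: [-0.4, -0.8, -0.6]
opening: 0.238
```

```bash
python3 look.py 9 310 80 110 110 400 170 110 100
```

```text
12.9 [ 591.5 -382.4  122.7] F [-0.2 -0.7 -0.2] open 0.243 yaw -79.33 [ 1.2e-03 -7.0e-04 -1.0e+00] [-0.74  0.57  1.34  0.    1.23  0.64]
{'side': array([349.2, 129.3]), 'top': array([452.8, 184.1])}
```

View pics/s9c.png

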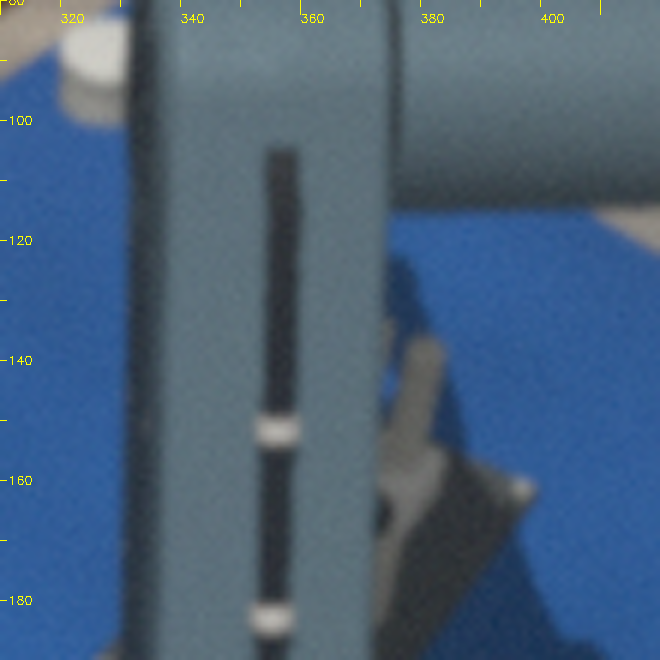

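View pics/t9c.png

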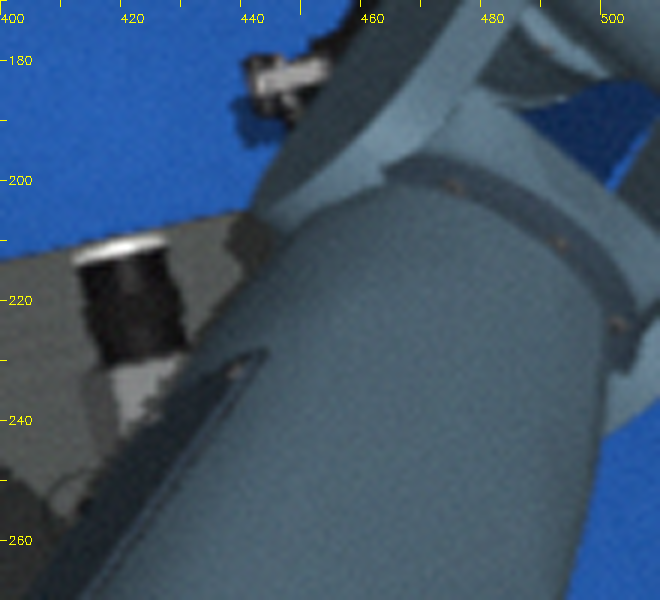

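Request:
step_arm([
  [-5, -1, 1],
  [-10, -2, 1],
  [-15, -3, 1],
  [-15, -3, 1],
], spin=[0, 0, 0, 0], fingers=[0, 0, 0, 0])

```text
time_s: 13.3
eef_pos: [0.5758, -0.3855, 0.123]
eef_rot: [0.545, 0.451, 0.544, -0.451]
wrist_force: [0.4, -1.9, -1.3]
opening: 0.239
```

Request:
step_arm([
  [-2, 0, 0],
  [-5, -1, 0],
  [-5, -1, 0],
], spin=[0, 0, 0], fingers=[0, 0, 0])

```text
time_s: 13.6
eef_pos: [0.5708, -0.3865, 0.1232]
eef_rot: [0.545, 0.451, 0.544, -0.451]
wrist_force: [0.5, -2.9, -0.0]
opening: 0.242
```

```bash
python3 look.py 10 310 80 110 110 400 170 110 100
```

```text
13.7 [ 570.8 -386.5  123.1] F [ 0.3 -4.3  0.4] open 0.237 yaw -79.3 [-2.e-04 -9.e-04 -1.e+00] [-0.77  0.54  1.38 -0.    1.22  0.62]
{'side': array([353.9, 131.3]), 'top': array([454.9, 191.5])}
```

View pics/t10c.png

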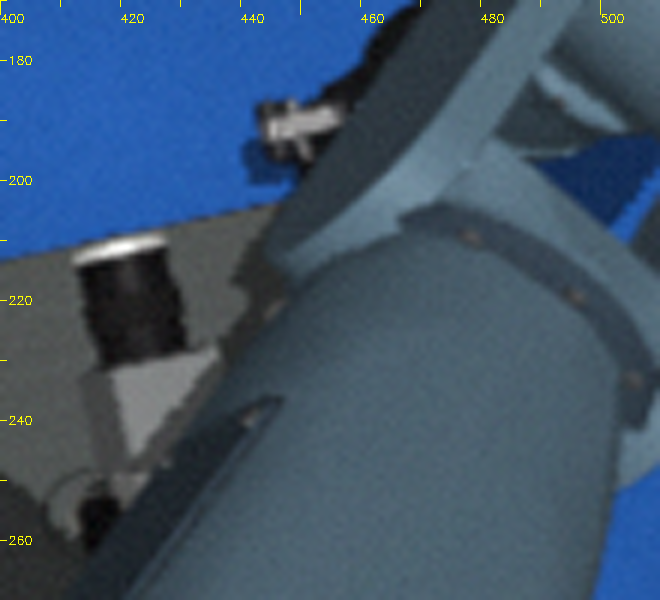

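Request:
step_arm([
  [0, -2, 0],
  [0, -2, 0],
], spin=[0, 0], fingers=[0, 0])

```text
time_s: 13.9
eef_pos: [0.5707, -0.3875, 0.1224]
eef_rot: [0.544, 0.452, 0.545, -0.451]
wrist_force: [0.4, 0.6, -0.0]
opening: 0.235
```

```bash
cat > st.py <<'E'
from h import *
from scipy.spatial.transform import Rotation as R
for i in range(3):
    o=ctrl.get_obs();q=o["eef_rot"];r=R.from_quat([q[1],q[2],q[3],q[0]]).as_matrix()
    print(round(o["time_s"],2),(o["eef_pos"]*1000).round(1),np.degrees(np.arctan2(r[1,2],r[0,2])).round(2),"F",o["wrist_force"].round(1),"T",o["torque"].round(2),"open",round(o["opening"],3))
    if i<2: eyes.camera("top")
E
python3 st.py
```

```text
13.9 [ 570.7 -387.5  122.4] -79.32 F [ 0.4  0.6 -0. ] T [ 0.02 -0.03  0.02] open 0.235
13.95 [ 570.7 -387.4  122.3] -79.32 F [ 0.8  0.  -0.8] T [ 0.02 -0.02  0.03] open 0.242
14.0 [ 570.7 -387.3  122.3] -79.31 F [-0.5 -0.2 -2. ] T [ 0.03 -0.1   0.01] open 0.238
```

Request:
step_arm([
  [0, -2, 0],
  [0, -4, 0],
  [0, -4, 0],
], spin=[0, 0, 0], fingers=[0, 0, 0])

```text
time_s: 14.3
eef_pos: [0.5709, -0.3922, 0.1228]
eef_rot: [0.544, 0.451, 0.544, -0.451]
wrist_force: [0.8, -0.4, -0.8]
opening: 0.241
```

```bash
python3 st.py
```

```text
14.3 [ 570.9 -392.2  122.8] -79.31 F [ 0.8 -0.4 -0.8] T [-0.01  0.01  0.03] open 0.241
14.35 [ 571.  -392.1  122.8] -79.31 F [-0.6 -0.1 -0.8] T [-0.03 -0.08 -0.02] open 0.242
14.4 [ 571.  -392.   122.8] -79.3 F [ 0.5  0.7 -1.1] T [-0.05 -0.02  0.03] open 0.238
```

Request:
step_arm([
  [0, -2, 0],
  [0, -4, 0],
  [0, -4, 0],
], spin=[0, 0, 0], fingers=[0, 0, 0])

```text
time_s: 14.7
eef_pos: [0.571, -0.3952, 0.1226]
eef_rot: [0.544, 0.452, 0.545, -0.451]
wrist_force: [1.0, 3.5, -1.0]
opening: 0.238
```

```bash
python3 st.py
```

```text
14.7 [ 571.  -395.2  122.6] -79.32 F [ 1.   3.5 -1. ] T [ 0.62 -0.06 -0.29] open 0.238
14.75 [ 571.  -395.2  122.6] -79.31 F [ 0.2  4.4 -0.1] T [ 0.69 -0.07 -0.36] open 0.237
14.8 [ 571.  -395.2  122.6] -79.3 F [ 0.6  4.  -0.1] T [ 0.78 -0.04 -0.37] open 0.234
```

Request:
step_arm([
  [0, 4, 1],
  [0, 4, 1],
  [0, 4, 1],
], spin=[0, 0, 0], fingers=[0, 0, 0])

```text
time_s: 15.1
eef_pos: [0.571, -0.3924, 0.1242]
eef_rot: [0.545, 0.451, 0.544, -0.451]
wrist_force: [0.1, -0.3, -1.1]
opening: 0.238
```

```bash
python3 st.py
```

```text
15.1 [ 571.  -392.4  124.2] -79.28 F [ 0.1 -0.3 -1.1] T [-0.08 -0.11 -0.03] open 0.238
15.15 [ 571.  -392.4  124.1] -79.29 F [-0.3  0.4  0.3] T [ 0.02 -0.05  0.01] open 0.242
15.2 [ 571.  -392.4  124.1] -79.3 F [-0.6  0.  -1.5] T [-0.   -0.07  0.01] open 0.237
```

Request:
step_arm([
  [0, 3, 0],
  [0, 5.5, 0],
  [0, 5.5, 0],
], spin=[0, 0, 0], fingers=[0, 0, 0])

```text
time_s: 15.5
eef_pos: [0.5709, -0.3867, 0.124]
eef_rot: [0.545, 0.451, 0.544, -0.451]
wrist_force: [-1.5, -2.1, -2.0]
opening: 0.24
```

```bash
python3 st.py
```

```text
15.5 [ 570.9 -386.7  124. ] -79.27 F [-1.5 -2.1 -2. ] T [-0.32 -0.    0.15] open 0.24
15.55 [ 570.9 -386.7  124. ] -79.28 F [-0.3 -1.9 -2. ] T [-0.26  0.02  0.14] open 0.239
15.6 [ 570.9 -386.7  123.9] -79.29 F [-0.6 -1.2 -1. ] T [-0.25 -0.    0.13] open 0.238
```

Request:
step_arm([
  [0, -3, 0],
  [0, -4, 0],
  [0, -4, 0],
  [0, -4, 0],
  [0, -4, 0],
  [0, -4, 0],
  [0, -4, 0],
  [0, -4, 0],
], spin=[0, 0, 0, 0, 0, 0, 0, 0], fingers=[0, 0, 0, 30, 40, 50, 60, 60])

```text
time_s: 16.4
eef_pos: [0.5711, -0.3905, 0.1241]
eef_rot: [0.545, 0.451, 0.544, -0.451]
wrist_force: [-0.2, 0.7, -0.3]
opening: 0.599
```

```bash
python3 st.py
```

```text
16.4 [ 571.1 -390.5  124.1] -79.29 F [-0.2  0.7 -0.3] T [ 0.   -0.01 -0.01] open 0.599
16.45 [ 571.1 -390.5  124.1] -79.29 F [-0.3  0.6  0.1] T [ 0.03 -0.01  0.02] open 0.602
16.5 [ 571.1 -390.5  124. ] -79.3 F [-0.   0.4 -0.4] T [ 0.03 -0.02 -0.  ] open 0.599
```

Request:
step_arm([
  [0, 0, 0],
  [0, 0, 0],
  [0, 0, 30],
  [0, 0, 80],
  [0, 0, 130],
  [0, 0, 180],
  [-30, 100, 180],
  [-300, 830, 180],
  [-300, 830, 180],
  [-300, 830, 180],
], spin=[0, 0, 0, 0, 0, 0, 0, 0, 0, 0], fingers=[80, 100, 100, 100, 100, 100, 100, 100, 100, 100])

```text
time_s: 17.5
eef_pos: [0.5042, -0.2, 0.3039]
eef_rot: [0.544, 0.451, 0.544, -0.451]
wrist_force: [0.5, 0.6, 1.6]
opening: 1.0
```

Request:
step_arm([
  [-200, 590, 0],
  [-200, 590, 0],
  [-200, 590, 0],
  [-200, 590, 0],
  [-200, 590, 0],
  [-200, 590, 0],
  [-200, 590, 0],
  [-200, 590, 0],
  [-200, 590, 0],
  [-200, 590, 0],
], spin=[0, 0, 0, 0, 0, 0, 0, 0, 0, 0], fingers=[100, 100, 100, 100, 100, 100, 100, 100, 100, 100])

```text
time_s: 18.5
eef_pos: [0.3436, 0.2737, 0.3044]
eef_rot: [0.545, 0.452, 0.544, -0.451]
wrist_force: [2.0, -0.2, -1.0]
opening: 0.999
```

```bash
python3 look.py 11 320 100 90 90 400 170 110 100
```

```text
18.6 [341.7 276.8 304.2] F [ 0.4 -1.3  0.1] open 1.0 yaw -78.81 [-2.0e-04  2.3e-03 -1.0e+00] [ 0.41 -0.19  1.85  0.    1.48  1.78]
{'side': array([278.2, 234. ]), 'top': array([199.9, 287.8])}
```

View pics/s11c.png

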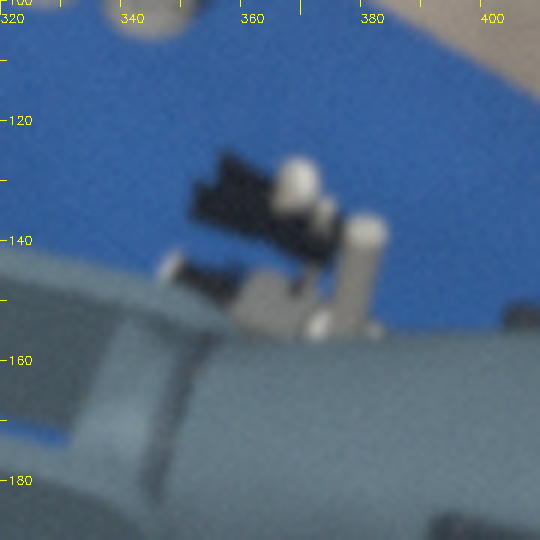

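View pics/t11c.png

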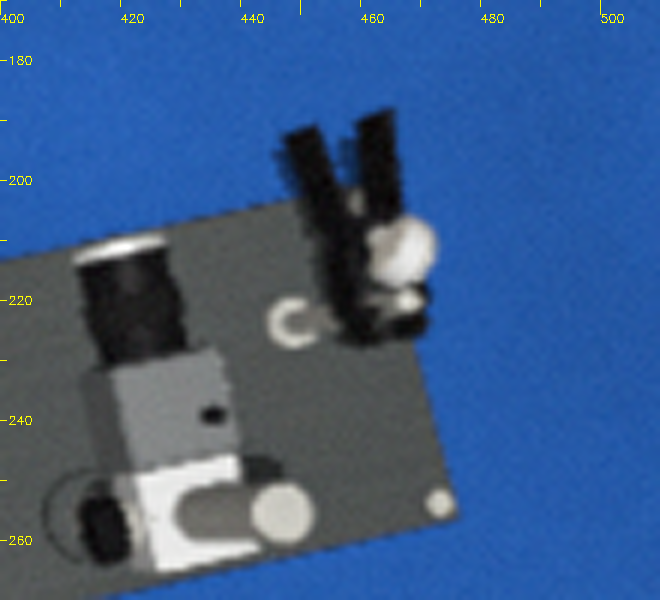

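```bash
python3 - <<'E'
from h import *
import cv2
im=cv2.imread("pics/top11.png")[180:232,440:480]
cv2.imwrite("pics/t11z.png",cv2.resize(im,None,fx=14,fy=11,interpolation=cv2.INTER_CUBIC)) if 0 else cv2.imwrite("pics/t11z.png",cv2.resize(im,None,fx=11,fy=11,interpolation=cv2.INTER_CUBIC))
im=cv2.imread("pics/side11.png")[118:152,340:390]
cv2.imwrite("pics/s11z.png",cv2.resize(im,None,fx=14,fy=14,interpolation=cv2.INTER_CUBIC))
E
```

```text
(no output)
```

View pics/t11z.png

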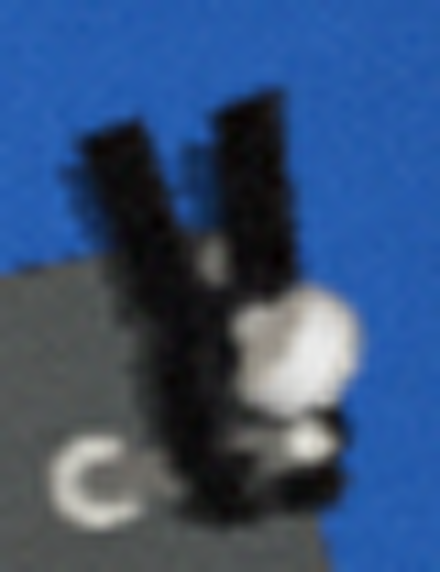

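View pics/s11z.png

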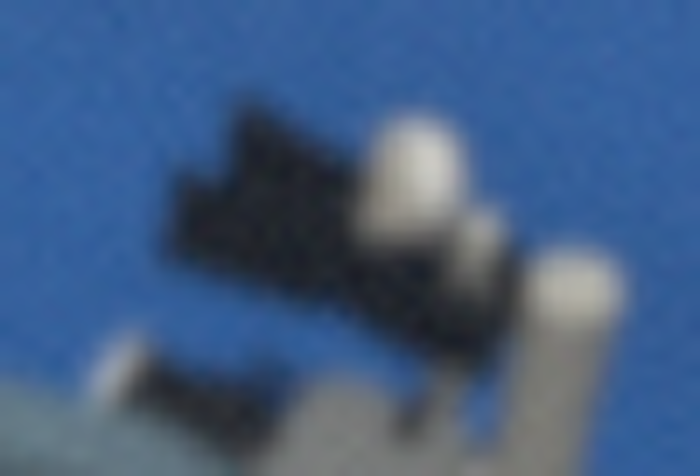

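```bash
python3 - <<'E'
from h import *
a=np.radians(-169.31);X=np.array([np.cos(a),np.sin(a)]);Y=np.array([-np.sin(a),np.cos(a)])
post=np.array([490.8,-401.9])
f2=lambda u,v,z:(lambda w:np.array([(w-post)@X,(w-post)@Y]).round(1))(plane("top",u,v,z)[:2]*1000)
print("A",f2(452.5,190.3,.142),"B",f2(465.5,187.9,.142))
# further along right paddle outer edge, left paddle inner edge
print("B2",f2(298/11+440-.45,285/11+180-.45,.142),"A2",f2(185/11+440-.45,235/11+180-.45,.142))
# bottom outer of left paddle
print("L bottom-left",f2(80/11+440-.45,135/11+180-.45,.106),f2(66/11+440-.45,165/11+180-.45,.106))
print("R bottom-left inner",f2(213/11+440-.45,118/11+180-.45,.106))
print("jaw tips R",f2(343/11+440-.45,470/11+180-.45,.138),"L",f2(215/11+440-.45,520/11+180-.45,.138))
# heights: paddle end top corners side/top
def p(*q): x,e=tri(*q); print((x*1000).round(1),round(e*1000,1),[((x[:2]*1000-post)@v).round(1) for v in (X,Y)])
s=lambda x,y:(x/14+340-.46,y/14+118-.46)
t=lambda x,y:(x/11+440-.45,y/11+180-.45)
p(s(245,100),t(285,92))   # right paddle end top
p(s(183,178),t(142,118))  # left paddle end top
p(s(483,365),t(215,520))
p(s(420,165),t(300,345))
E
```

```text
A [-84.9 -13.9] B [-83.9  22. ]
B2 [-37.4  12.8] A2 [-55.  -11.1]
L bottom-left [-86.4 -15. ] [-79.8 -20.3]
R bottom-left inner [-83.6  18.9]
jaw tips R [ 8.4 13.7] L [ 13.6 -20. ]
[ 577.3 -409.5  139.2] 1.1 [np.float64(-83.6), np.float64(23.5)]
[ 572.1 -376.   134.7] 1.9 [np.float64(-84.7), np.float64(-10.3)]
[ 474.8 -393.5  117.7] 0.4 [np.float64(14.1), np.float64(-11.2)]
[ 511.8 -398.1  165.3] 3.7 [np.float64(-21.4), np.float64(0.2)]
```

```bash
python3 - <<'E'
from h import *
for n,(x0,y0,w,h) in {"top11":(440,182,34,48),"side11":(345,120,40,30),"top0":(174,214,34,48)}.items():
    im=cv2.imread(f"pics/{n}.png")[y0:y0+h,x0:x0+w]
    b=cv2.resize(im,None,fx=10,fy=10,interpolation=cv2.INTER_LINEAR)
    m=(b[:,:,0]<100).astype(np.uint8)*255
    c=cv2.findContours(m,0,1)[0]; v=b.copy(); cv2.drawContours(v,c,-1,(0,255,255),1)
    for k in range(0,w,5): cv2.putText(v,str(x0+k),(k*10,8),0,.3,(255,255,255)); cv2.line(v,(k*10+5,0),(k*10+5,h*10),(90,90,200),1)
    for k in range(0,h,5): cv2.putText(v,str(y0+k),(0,k*10+4),0,.3,(255,255,255)); cv2.line(v,(0,k*10+5),(w*10,k*10+5),(90,90,200),1)
    cv2.imwrite(f"pics/e_{n}.png",v)
a=cv2.imread("pics/e_top11.png");c=cv2.imread("pics/e_top0.png");cv2.imwrite("pics/e_both.png",np.hstack([a,c]))
E
```

```text
(no output)
```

View pics/e_both.png

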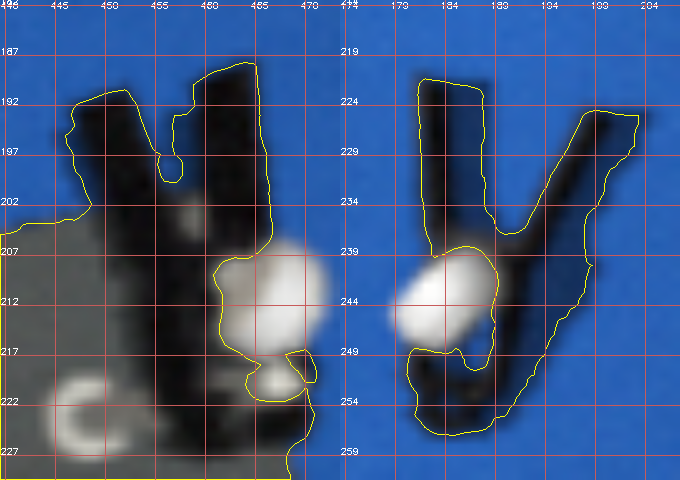

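View pics/e_side11.png

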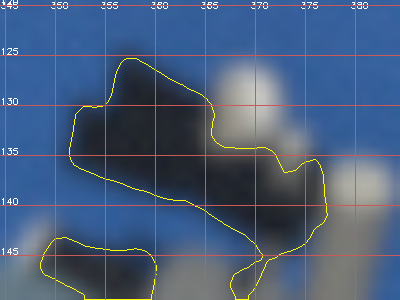

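Request:
step_arm([
  [229, -664, 0],
  [229, -664, 0],
  [229, -664, 0],
  [229, -664, 0],
  [229, -664, 0],
  [229, -664, 0],
  [229, -664, 0],
  [229, -664, 0],
  [229, -664, 0],
  [229, -664, 0],
], spin=[0, 0, 0, 0, 0, 0, 0, 0, 0, 0], fingers=[100, 100, 100, 100, 100, 100, 100, 100, 100, 100])

```text
time_s: 19.6
eef_pos: [0.5075, -0.2038, 0.304]
eef_rot: [0.544, 0.451, 0.544, -0.452]
wrist_force: [1.4, 0.4, 0.8]
opening: 1.002
```

Request:
step_arm([
  [65, -187, 0],
  [65, -187, 0],
  [65, -187, 0],
  [65, -187, 0],
  [65, -187, 0],
  [65, -187, 0],
  [65, -187, 0],
], spin=[0, 0, 0, 0, 0, 0, 0], fingers=[100, 100, 100, 100, 100, 100, 100])

```text
time_s: 20.3
eef_pos: [0.5722, -0.3875, 0.304]
eef_rot: [0.544, 0.451, 0.545, -0.451]
wrist_force: [0.2, 0.0, 1.3]
opening: 0.998
```

```bash
python3 st.py
```

```text
20.3 [ 572.2 -387.5  304. ] -79.3 F [0.2 0.  1.3] T [-0.01  0.03 -0.03] open 0.998
20.35 [ 572.4 -387.   304.5] -79.26 F [-0.2  0.7 -0.4] T [-0.03  0.06 -0.01] open 1.0
20.4 [ 572.6 -386.8  304.9] -79.24 F [-0.4  0.2  0. ] T [-0.02  0.01  0.02] open 1.002
```

Request:
step_arm([
  [-2, 0, -45],
  [-2, 0, -90],
  [-2, 0, -130],
  [-2, 0, -160],
  [-2, 0, -180],
  [-2, 0, -180],
  [-2, 0, -180],
], spin=[0, 0, 0, 0, 0, 0, 0], fingers=[100, 100, 100, 100, 100, 100, 100])

```text
time_s: 21.1
eef_pos: [0.5711, -0.3873, 0.1252]
eef_rot: [0.545, 0.451, 0.544, -0.451]
wrist_force: [0.5, -0.0, -0.8]
opening: 0.999
```

```bash
python3 st.py
```

```text
21.1 [ 571.1 -387.3  125.2] -79.24 F [ 0.5 -0.  -0.8] T [-0.02 -0.06 -0.05] open 0.999
21.15 [ 571.6 -388.   126.2] -79.25 F [-0.3 -0.1  0.4] T [ 0.01  0.02 -0.01] open 0.998
21.2 [ 571.8 -388.3  126.7] -79.26 F [ 1.4 -0.6  0.2] T [0.02 0.02 0.02] open 1.003
```

Request:
step_arm([
  [-1, 0.5, -1],
  [-1, 0.5, -1],
  [-1, 0.5, -1],
  [-1, 0.5, -1],
], spin=[0, 0, 0, 0], fingers=[70, 60, 60, 60])

```text
time_s: 21.6
eef_pos: [0.5697, -0.3874, 0.1232]
eef_rot: [0.545, 0.451, 0.544, -0.451]
wrist_force: [-0.0, 0.3, 0.4]
opening: 0.602
```

```bash
python3 st.py
```

```text
21.6 [ 569.7 -387.4  123.2] -79.3 F [-0.   0.3  0.4] T [-0.02  0.02  0.07] open 0.602
21.65 [ 569.7 -387.4  123. ] -79.3 F [-0.5 -0.  -0.4] T [0.02 0.03 0.03] open 0.6
21.7 [ 569.6 -387.3  122.9] -79.3 F [ 0.6  0.2 -0.2] T [-0.03 -0.03 -0.01] open 0.603
```

Request:
step_arm([
  [0, 0, 0],
  [0, 0, 0],
  [0, 0, 0],
], spin=[0, 0, 0], fingers=[50, 50, 50])

```text
time_s: 22.0
eef_pos: [0.5697, -0.3873, 0.1228]
eef_rot: [0.544, 0.451, 0.544, -0.451]
wrist_force: [0.8, -0.3, -0.2]
opening: 0.502
```

Request:
step_arm([
  [0, 0, 0],
  [0, 0, 0],
  [0, 0, 0],
], spin=[0, 0, 0], fingers=[42, 42, 42])

```text
time_s: 22.3
eef_pos: [0.5696, -0.3872, 0.1226]
eef_rot: [0.544, 0.451, 0.545, -0.451]
wrist_force: [0.4, -0.6, -1.2]
opening: 0.418
```

Request:
step_arm([
  [0, 0, 0],
  [0, 0, 0],
  [0, 0, 0],
  [0, 0, 0],
  [0, 0, 0],
], spin=[0, 0, 0, 0, 0], fingers=[0, 0, 0, 0, 0])

```text
time_s: 22.8
eef_pos: [0.5702, -0.3866, 0.1227]
eef_rot: [0.545, 0.452, 0.544, -0.451]
wrist_force: [4.0, 2.4, -2.2]
opening: 0.235
```

```bash
python3 st.py
```

```text
22.8 [ 570.2 -386.6  122.7] -79.29 F [ 4.   2.4 -2.2] T [ 0.29 -0.81 -0.09] open 0.235
22.85 [ 570.3 -386.6  122.7] -79.28 F [ 4.5  3.2 -1.8] T [ 0.3  -0.82 -0.13] open 0.235
22.9 [ 570.2 -386.6  122.7] -79.29 F [ 4.8  2.1 -3.1] T [ 0.29 -0.8  -0.12] open 0.236
```

Request:
step_arm([
  [2, 0.3, 1],
  [3, 0.5, 1],
  [3, 0.5, 1],
], spin=[0, 0, 0], fingers=[0, 0, 0])

```text
time_s: 23.2
eef_pos: [0.5725, -0.3871, 0.1239]
eef_rot: [0.544, 0.451, 0.545, -0.451]
wrist_force: [-0.3, -0.3, -0.7]
opening: 0.236
```

```bash
python3 st.py
```

```text
23.2 [ 572.5 -387.1  123.9] -79.29 F [-0.3 -0.3 -0.7] T [-0.02 -0.07  0.01] open 0.236
23.25 [ 572.4 -387.   123.8] -79.3 F [-0.2  0.7 -0.3] T [ 0.05 -0.04 -0.06] open 0.233
23.3 [ 572.4 -387.   123.8] -79.31 F [ 1.1  0.1 -2.1] T [ 0.   -0.03  0.01] open 0.235
```

Request:
step_arm([
  [2, 0.3, 0],
  [3.5, 0.7, 0],
  [3.5, 0.7, 0],
], spin=[0, 0, 0], fingers=[0, 0, 0])

```text
time_s: 23.6
eef_pos: [0.5763, -0.3861, 0.1239]
eef_rot: [0.545, 0.451, 0.544, -0.451]
wrist_force: [-0.2, 0.2, -1.7]
opening: 0.24
```

```bash
python3 st.py
```

```text
23.6 [ 576.3 -386.1  123.9] -79.29 F [-0.2  0.2 -1.7] T [-0.01 -0.05 -0.04] open 0.24
23.65 [ 576.3 -386.   123.8] -79.29 F [-0.9 -0.4 -1.9] T [-0.02 -0.06 -0.01] open 0.232
23.7 [ 576.2 -386.   123.8] -79.29 F [ 0.8  0.6 -1. ] T [-0.   -0.02 -0.01] open 0.233
```

Request:
step_arm([
  [0, 0, 0],
  [0, 0, 0],
  [0, 0, 0],
  [0, 0, 0],
  [0, 0, 0],
], spin=[0, 0, 0, 0, 0], fingers=[30, 36, 40, 44, 44])

```text
time_s: 24.2
eef_pos: [0.5762, -0.3861, 0.1239]
eef_rot: [0.544, 0.451, 0.544, -0.451]
wrist_force: [0.2, 0.0, -1.2]
opening: 0.44
```

```bash
python3 st.py
```

```text
24.2 [ 576.2 -386.1  123.9] -79.3 F [ 0.2  0.  -1.2] T [-0.03 -0.11 -0.01] open 0.44
24.25 [ 576.1 -386.1  123.9] -79.3 F [-0.3  0.4 -0.4] T [ 0.   -0.06  0.01] open 0.443
24.3 [ 576.1 -386.1  123.9] -79.3 F [ 0.1  0.6 -0.7] T [ 0.04 -0.08  0.01] open 0.441
```

Request:
step_arm([
  [0, 0, 0],
  [0, 0, 0],
  [0, 0, 0],
  [0, 0, 0],
], spin=[0, 0, 0, 0], fingers=[47, 50, 50, 50])

```text
time_s: 24.7
eef_pos: [0.5762, -0.3861, 0.1239]
eef_rot: [0.544, 0.451, 0.544, -0.451]
wrist_force: [-0.2, -0.1, -0.9]
opening: 0.502
```

```bash
python3 st.py
```

```text
24.7 [ 576.2 -386.1  123.9] -79.3 F [-0.2 -0.1 -0.9] T [ 0.02 -0.04 -0.01] open 0.502
24.75 [ 576.2 -386.1  123.9] -79.29 F [ 0.7  0.3 -1.2] T [-0.01 -0.13  0.04] open 0.5
24.8 [ 576.2 -386.1  123.8] -79.3 F [ 0.7 -0.5 -1.2] T [-0.02 -0.07  0.05] open 0.5
```

Request:
step_arm([
  [0, 0, 0],
  [0, 0, 0],
  [0, 0, 0],
  [0, 0, 0],
], spin=[0, 0, 0, 0], fingers=[54, 58, 62, 62])

```text
time_s: 25.2
eef_pos: [0.5762, -0.3861, 0.1241]
eef_rot: [0.545, 0.451, 0.544, -0.451]
wrist_force: [-0.1, 0.4, 0.9]
opening: 0.617
```

```bash
python3 st.py
```

```text
25.2 [ 576.2 -386.1  124.1] -79.3 F [-0.1  0.4  0.9] T [-0.    0.05  0.01] open 0.617
25.25 [ 576.2 -386.1  124. ] -79.3 F [ 0.1 -0.4  0.6] T [0.05 0.   0.  ] open 0.617
25.3 [ 576.2 -386.1  124. ] -79.3 F [-0.5 -0.3  0.6] T [ 0.05  0.01 -0.02] open 0.615
```

Request:
step_arm([
  [0, 0, 0],
  [0, 0, 0],
  [0, 0, 30],
  [0, 0, 80],
  [0, 0, 130],
  [0, 0, 180],
  [-30, 100, 180],
  [-300, 830, 180],
  [-300, 830, 180],
  [-300, 830, 180],
], spin=[0, 0, 0, 0, 0, 0, 0, 0, 0, 0], fingers=[80, 100, 100, 100, 100, 100, 100, 100, 100, 100])

```text
time_s: 26.3
eef_pos: [0.5094, -0.1956, 0.3039]
eef_rot: [0.544, 0.451, 0.544, -0.451]
wrist_force: [0.3, 0.9, -0.0]
opening: 1.004
```

Request:
step_arm([
  [-150, 620, 0],
  [-150, 620, 0],
  [-150, 620, 0],
  [-150, 620, 0],
  [-150, 620, 0],
  [-150, 620, 0],
  [-150, 620, 0],
  [-150, 620, 0],
  [-150, 620, 0],
  [-150, 620, 0],
], spin=[0, 0, 0, 0, 0, 0, 0, 0, 0, 0], fingers=[100, 100, 100, 100, 100, 100, 100, 100, 100, 100])

```text
time_s: 27.3
eef_pos: [0.3919, 0.2906, 0.3044]
eef_rot: [0.545, 0.452, 0.544, -0.451]
wrist_force: [1.2, 0.3, 0.2]
opening: 1.0
```

```bash
python3 look.py 12 320 100 90 90 400 170 110 100; python3 - <<'E'
import cv2
im=cv2.imread("pics/top12.png")[180:232,440:480]
cv2.imwrite("pics/t12z.png",cv2.resize(im,None,fx=11,fy=11,interpolation=cv2.INTER_CUBIC))
im=cv2.imread("pics/side12.png")[118:152,340:390]
cv2.imwrite("pics/s12z.png",cv2.resize(im,None,fx=14,fy=14,interpolation=cv2.INTER_CUBIC))
E
```

```text
27.4 [390.3 293.7 304.1] F [ 0.5 -0.9 -0.8] open 1.0 yaw -78.87 [-2.0e-04  2.2e-03 -1.0e+00] [ 0.4  -0.07  1.74  0.    1.47  1.78]
{'side': array([262.6, 227.8]), 'top': array([192.2, 266. ])}
```

View pics/s12z.png

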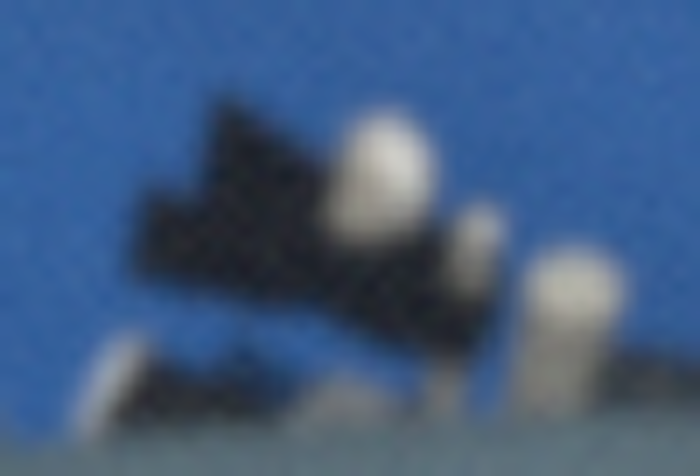

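View pics/t12z.png

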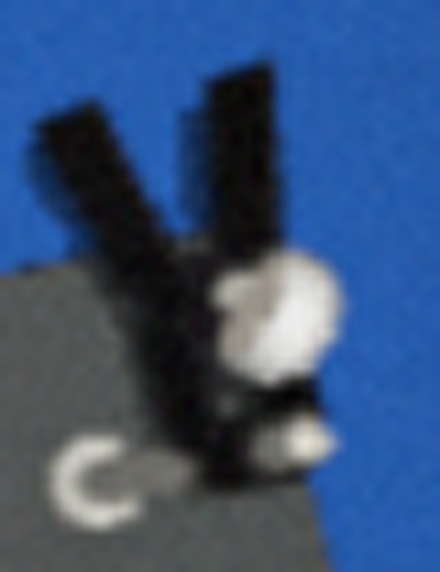

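```bash
python3 - <<'E'
from h import *
a=np.radians(-169.31);X=np.array([np.cos(a),np.sin(a)]);Y=np.array([-np.sin(a),np.cos(a)])
post=np.array([490.8,-401.9])
def f2(x,y,z): 
    w=plane("top",x/11+440-.45,y/11+180-.45,z)[:2]*1000; return np.array([(w-post)@X,(w-post)@Y]).round(1)
print("A",f2(100,102,.142),"A2",f2(160,215,.142),"B",f2(270,62,.142),"B2",f2(282,240,.142))
print("end mids",f2(70,112,.142),f2(240,72,.142),"bottomleft L",f2(40,130,.106),"R",f2(185,115,.106))
print("tips",f2(325,390,.138),f2(215,488,.138),"post",f2(308,438,.155))
s=lambda x,y:(x/14+340-.46,y/14+118-.46)
t=lambda x,y:(x/11+440-.45,y/11+180-.45)
def p(*q): x,e=tri(*q); print((x*1000).round(1),round(e*1000,1),[((x[:2]*1000-post)@v).round(1) for v in (X,Y)])
p(s(225,97),t(268,64)); p(s(155,185),t(98,102)); p(s(385,160),t(280,310))
E
```

```text
A [-90.9 -23.1] A2 [-61.  -15.8] B [-91.8  20.2] B2 [-48.9  11.8]
end mids [-90.1 -30.9] [-91.   12.4] bottomleft L [-89.7 -24.5] R [-85.8  12.2]
tips [-11.4  14.4] [  6.1 -18. ] post [-1.  -0.2]
[ 583.9 -407.4  137.2] 3.2 [np.float64(-90.5), np.float64(22.7)]
[ 575.2 -365.3  137. ] 4.1 [np.float64(-89.7), np.float64(-20.3)]
[ 520.6 -394.4  163.8] 3.2 [np.float64(-30.7), np.float64(-1.8)]
```

Request:
step_arm([
  [180, -181, -100],
  [180, -181, -184],
  [180, -181, -184],
  [180, -181, -184],
  [180, -181, -184],
  [180, -181, -184],
  [180, -181, -184],
  [180, -181, -184],
  [180, -181, -184],
  [180, -181, -184],
], spin=[-0.033, -0.033, -0.033, -0.033, -0.033, -0.033, -0.033, -0.033, -0.033, -0.033], fingers=[100, 100, 100, 100, 100, 100, 100, 100, 100, 100])

```text
time_s: 28.4
eef_pos: [0.5729, 0.1087, 0.1215]
eef_rot: [0.538, 0.46, 0.537, -0.459]
wrist_force: [-0.0, -0.8, -0.4]
opening: 0.998
```

```bash
python3 look.py 13 220 170 90 80 230 150 90 90; python3 st.py; python3 - <<'E'
from h import *
print("block top proj",[proj(n,[.570,.1127,.054]).round(1) for n in M],[proj(n,[.570,.1127,.01]).round(1) for n in M])
E
```

```text
28.5 [572.9 108.8 121.5] F [-0.  -0.3 -0.5] open 1.0 yaw -81.09 [ 2.4e-03  1.0e-04 -1.0e+00] [-0.02  0.33  1.68  0.    1.12  1.4 ]
{'side': array([264.3, 199.1]), 'top': array([272.7, 195. ])}
28.5 [572.9 108.8 121.5] -81.09 F [-0.  -0.3 -0.5] T [-0.04  0.01 -0.04] open 1.0
28.55 [572.9 108.8 121.3] -81.09 F [ 0.  -0.4  0.8] T [-0.    0.01 -0.02] open 1.003
28.6 [572.8 108.6 121.1] -81.1 F [ 0.7 -0.5 -0.3] T [-0.04 -0.02 -0.04] open 0.999
block top proj [array([264.2, 211.9]), array([271.3, 199.4])] [array([264.3, 219.2]), array([271.4, 201.3])]
```

View pics/s13c.png

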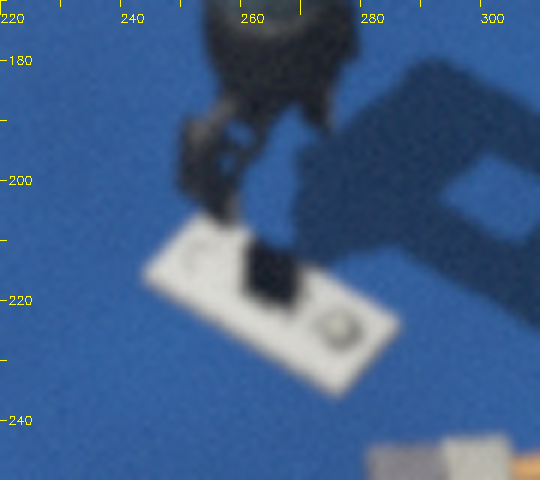

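View pics/t13c.png

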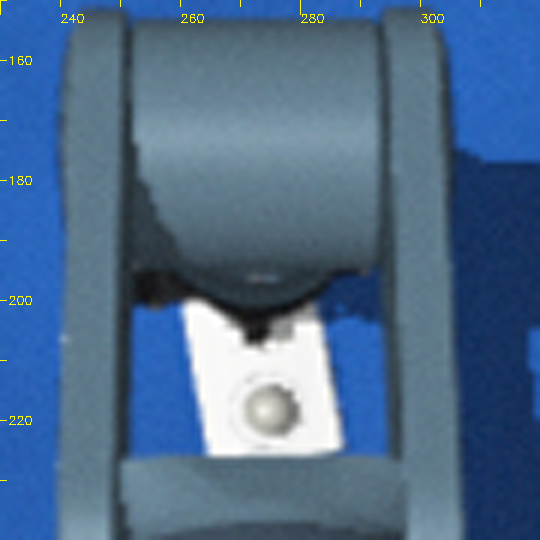

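Request:
step_arm([
  [-3, 4, -40],
  [-3, 4, -65],
  [-3, 4, -82],
  [-3, 4, -91],
  [-3, 4, -91],
], spin=[0, 0, 0, 0, 0], fingers=[100, 100, 100, 100, 100])

```text
time_s: 29.1
eef_pos: [0.5689, 0.112, 0.0281]
eef_rot: [0.537, 0.46, 0.538, -0.46]
wrist_force: [0.1, -0.4, 0.1]
opening: 0.998
```

```bash
python3 look.py 14 220 170 90 80;python3 st.py
```

```text
29.2 [570.4 111.9  29.8] F [ 0.6 -0.9 -0.5] open 0.999 yaw -81.17 [ 0.0013 -0.     -1.    ] [-0.01  0.47  1.72 -0.    0.95  1.41]
{'side': array([264.3, 215.7]), 'top': array([271.6, 200.3])}
29.2 [570.4 111.9  29.8] -81.17 F [ 0.6 -0.9 -0.5] T [-0.02  0.03  0.01] open 0.999
29.25 [570.8 111.8  30.2] -81.17 F [-0.3  0.5 -0.1] T [-0.04 -0.01 -0.01] open 1.003
29.3 [570.9 111.8  30.3] -81.18 F [ 0.1  0.3 -0.4] T [0.03 0.02 0.01] open 1.0
```

View pics/s14c.png

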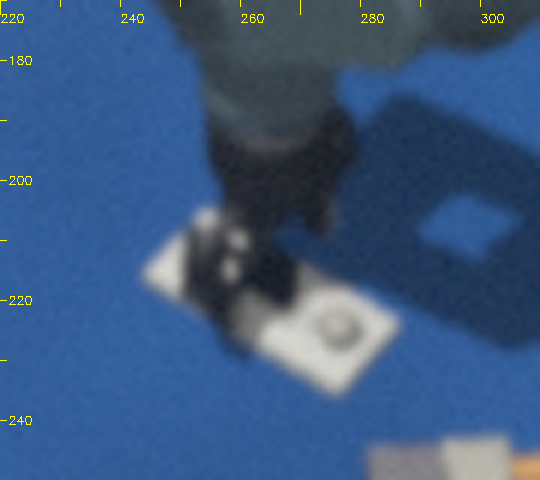

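Request:
step_arm([
  [-1, 0.5, 0],
  [-1, 0.5, 0],
  [-1, 0.5, 0],
  [-1, 0.5, 0],
  [-1, 0.5, 0],
  [-1, 0.5, 0],
  [-1, 0.5, 0],
  [-1, 0.5, 0],
  [-1, 0.5, 0],
  [-1, 0.5, 0],
], spin=[0, 0, 0, 0, 0, 0, 0, 0, 0, 0], fingers=[70, 45, 35, 30, 26, 22, 18, 10, 0, 0])

```text
time_s: 30.3
eef_pos: [0.5689, 0.1121, 0.029]
eef_rot: [0.537, 0.46, 0.537, -0.46]
wrist_force: [-0.5, -1.1, 2.5]
opening: 0.158
```

```bash
python3 look.py 15 220 170 90 80;python3 st.py
```

```text
30.4 [568.8 112.1  29. ] F [-0.5 -1.4  1.7] open 0.155 yaw -81.19 [ 2.e-04 -1.e-04 -1.e+00] [-0.01  0.47  1.72 -0.    0.95  1.41]
{'side': array([264.6, 216.1]), 'top': array([271.6, 200.9])}
30.4 [568.8 112.1  29. ] -81.19 F [-0.5 -1.4  1.7] T [-0.13  0.    0.04] open 0.155
30.45 [568.8 112.1  28.9] -81.19 F [-0.9 -0.9  1.1] T [-0.15  0.09  0.05] open 0.154
30.5 [568.9 112.1  29. ] -81.19 F [-0.2 -0.6  2.4] T [-0.2   0.07 -0.01] open 0.156
```

View pics/s15c.png

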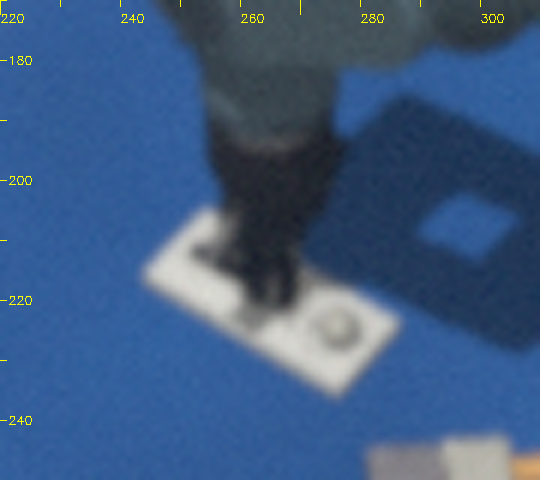

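Request:
step_arm([
  [0, 0, 2],
  [0, 0, 6],
  [0, 0, 13],
  [0, 0, 23],
  [0, 0, 35],
  [0, 0, 47],
  [0, 0, 57],
  [0, 0, 64],
  [0, 0, 68],
  [0, 0, 70],
], spin=[0, 0, 0, 0, 0, 0, 0, 0, 0, 0], fingers=[0, 0, 0, 0, 0, 0, 0, 0, 0, 0])

```text
time_s: 31.5
eef_pos: [0.5689, 0.1122, 0.0993]
eef_rot: [0.537, 0.46, 0.537, -0.46]
wrist_force: [0.4, -0.7, -3.9]
opening: 0.156
```

```bash
python3 look.py 16 220 150 100 90 220 150 100 100;python3 st.py
```

```text
31.6 [568.7 112.2  98.8] F [ 0.2 -0.2 -3.8] open 0.156 yaw -81.19 [-1.e-04  0.e+00 -1.e+00] [-0.01  0.36  1.7   0.    1.08  1.41]
{'side': array([264.5, 204.3]), 'top': array([271.5, 197.7])}
31.6 [568.7 112.2  98.8] -81.19 F [ 0.2 -0.2 -3.8] T [ 0.05 -0.05  0.02] open 0.156
31.65 [568.5 112.2  98.5] -81.19 F [ 0.6  0.1 -3.7] T [-0.02 -0.04 -0.01] open 0.154
31.7 [568.4 112.2  98.4] -81.19 F [ 0.1  0.  -3.4] T [-0.01 -0.01  0.02] open 0.155
```

View pics/s16c.png

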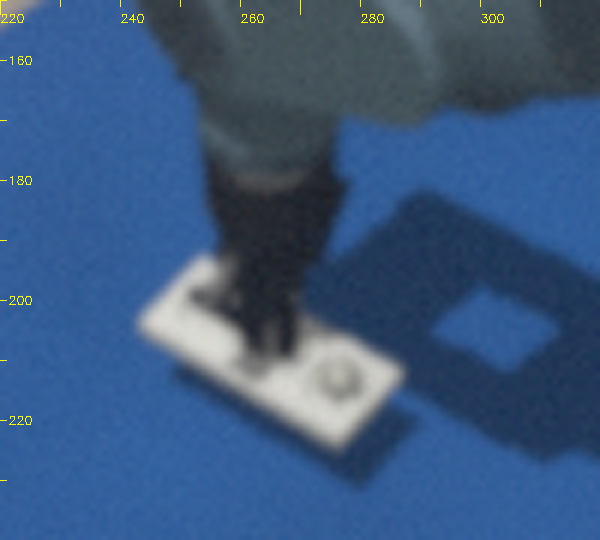

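View pics/t16c.png

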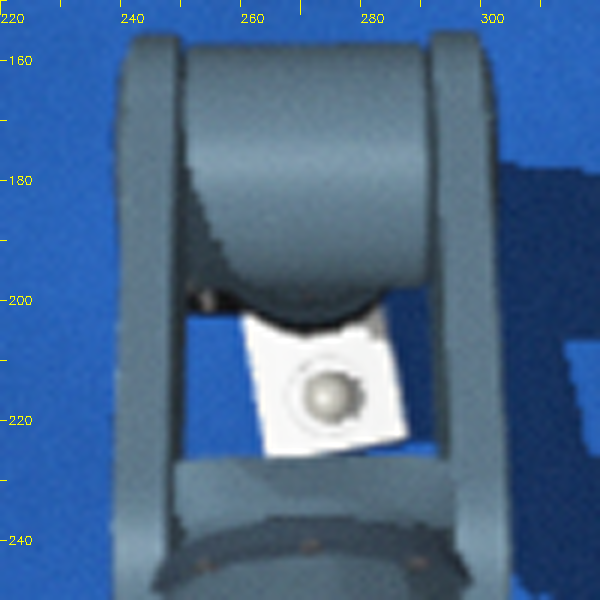

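```bash
python3 - <<'E'
from h import *
x,e=tri((275.8,212.9),(274.6,215.8)); print((x*1000).round(1),e*1000, "rel",(x*1000-[568.5,112.2,98.5]).round(1))
# tray plate corners from top/side (front edge)
c=lambda x,y,x0,y0:(x/6+x0-.4,y/6+y0-.4)
for z in (.0795,):
    print("front L/R top", plane("top",*c(265,457,220,150),z)*1000,plane("top",*c(408,437,220,150),z)*1000)
    print("side corners",[ (plane("side",*c(*p,220,150),z)*1000).round(1) for p in [(137,325),(205,253),(405,373),(338,450)]])
E
```

```text
[519.5 104.5  87. ] 0.5083632236384723 rel [-49.   -7.7 -11.5]
front L/R top [493.35220419 135.33422929  79.5       ] [501.02950525  69.00782653  79.5       ]
side corners [array([637.9, 156.7,  79.5]), array([650.2,  88.1,  79.5]), array([498.4,  67.7,  79.5]), array([486.2, 136.9,  79.5])]
```

Request:
step_arm([
  [0.4, -1.9, 0.4],
  [1.1, -5.8, 1.1],
  [2.2, -11.6, 2.2],
  [3.7, -19.3, 3.7],
  [5.6, -29, 5.6],
  [7.9, -40.5, 7.8],
  [10.5, -54.1, 10.4],
  [13.5, -69.5, 13.4],
  [16.5, -85, 16.3],
  [19.5, -100.4, 19.3],
], spin=[0, 0, 0, 0.001, 0.002, 0.003, 0.004, 0.005, 0.007, 0.009], fingers=[0, 0, 0, 0, 0, 0, 0, 0, 0, 0])

```text
time_s: 32.7
eef_pos: [0.5886, 0.0101, 0.1185]
eef_rot: [0.539, 0.458, 0.539, -0.458]
wrist_force: [0.2, -0.4, -5.0]
opening: 0.156
```

Request:
step_arm([
  [3, -15.4, 3],
  [6, -30.9, 6],
  [9, -46.3, 9],
  [12, -61.8, 12],
  [15, -77.2, 15],
  [18, -92.7, 18],
  [21, -108, 21],
  [24, -123.5, 24],
  [27, -139, 27],
  [30, -154.4, 30],
], spin=[0.002, 0.004, 0.006, 0.008, 0.01, 0.012, 0.014, 0.016, 0.018, 0.02], fingers=[0, 0, 0, 0, 0, 0, 0, 0, 0, 0])

```text
time_s: 33.7
eef_pos: [0.6185, -0.1439, 0.1483]
eef_rot: [0.544, 0.452, 0.544, -0.452]
wrist_force: [0.1, 0.2, -4.3]
opening: 0.156
```

Request:
step_arm([
  [3, -15, 3],
  [6, -29, 6],
  [8.4, -42, 8.4],
  [10.6, -54, 10.6],
  [12.6, -64.5, 12.5],
  [14.4, -73.5, 14.2],
  [15.8, -81, 15.6],
  [17, -87, 16.8],
  [18, -91, 17.6],
  [18.5, -93, 18],
], spin=[0.001, 0.002, 0.003, 0.004, 0.004, 0.004, 0.004, 0.004, 0.004, 0.004], fingers=[0, 0, 0, 0, 0, 0, 0, 0, 0, 0])

```text
time_s: 34.7
eef_pos: [0.6368, -0.2359, 0.1662]
eef_rot: [0.544, 0.451, 0.544, -0.451]
wrist_force: [-0.2, -0.2, -4.2]
opening: 0.156
```

```bash
python3 look.py 17 300 90 120 100 370 130 120 130;python3 st.py
```

```text
34.8 [ 636.8 -235.7  166.1] F [ 0.2 -1.5 -4.4] open 0.155 yaw -79.3 [ 0.e+00  1.e-04 -1.e+00] [-0.53  0.47  1.39  0.    1.28  0.86]
{'side': array([316.8, 133.7]), 'top': array([402.8, 165.6])}
34.8 [ 636.8 -235.7  166.1] -79.3 F [ 0.2 -1.5 -4.4] T [0.03 0.05 0.03] open 0.155
34.85 [ 636.7 -235.4  166.1] -79.29 F [ 0.5  0.3 -3.7] T [-0.04  0.02  0.  ] open 0.155
34.9 [ 636.7 -235.2  166. ] -79.28 F [ 0.6  0.1 -4.3] T [ 0.04 -0.05  0.  ] open 0.157
```

View pics/s17c.png

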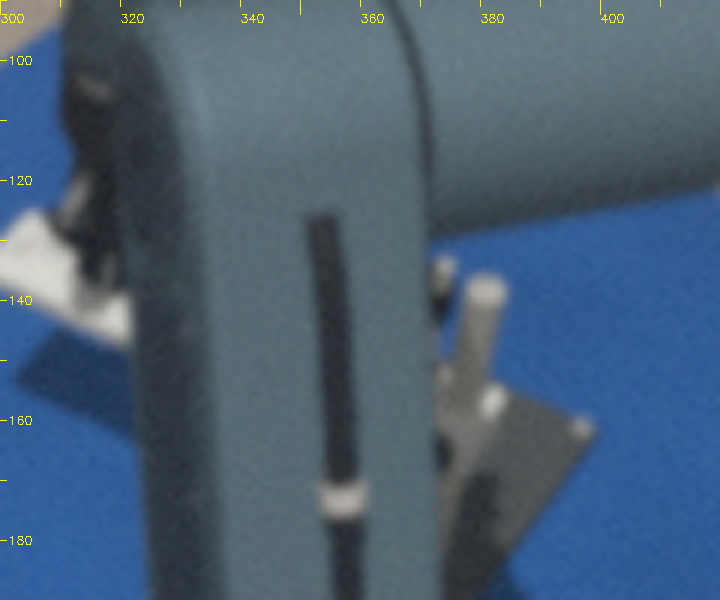

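View pics/t17c.png

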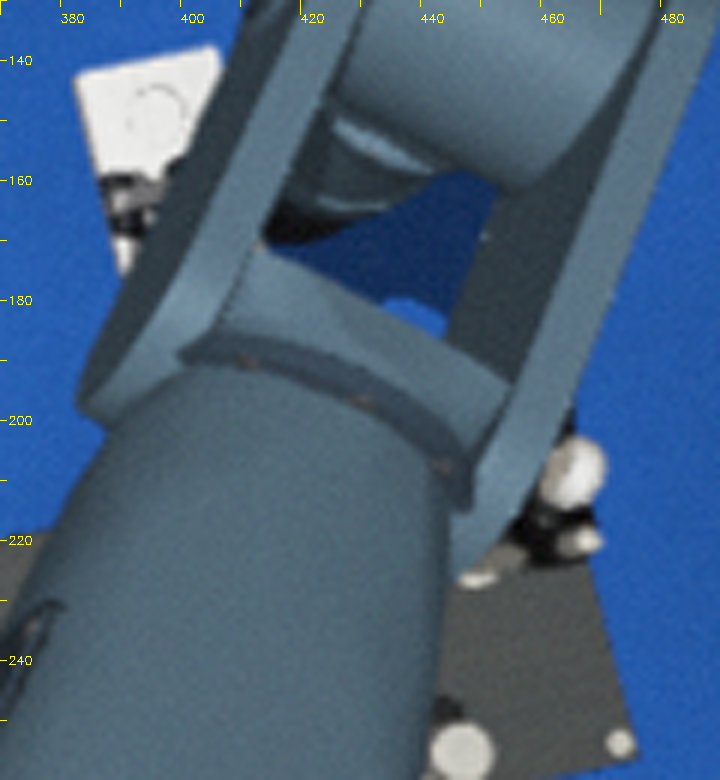

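Request:
step_arm([
  [0.2, -1.5, 0.3],
  [0.6, -4, 0.7],
  [1.1, -7.5, 1.2],
  [1.7, -11, 1.7],
  [2.1, -14, 2.1],
  [2.4, -15.8, 2.4],
  [2.5, -16.5, 2.5],
  [2.5, -16.5, 2.5],
  [2.5, -16.5, 2.5],
  [2.5, -16.5, 2.5],
], spin=[0, 0, 0, 0, 0, 0, 0, 0, 0, 0], fingers=[0, 0, 0, 0, 0, 0, 0, 0, 0, 0])

```text
time_s: 35.9
eef_pos: [0.6392, -0.2519, 0.1686]
eef_rot: [0.544, 0.451, 0.545, -0.451]
wrist_force: [-0.0, 0.1, -2.8]
opening: 0.16
```

```bash
python3 look.py 18 270 80 120 100 370 120 120 130;python3 st.py
```

```text
36.0 [ 639.3 -252.   168.6] F [-0.6 -0.2 -4.1] open 0.156 yaw -79.29 [-0.  0. -1.] [-0.55  0.49  1.36  0.    1.29  0.84]
{'side': array([319.3, 130.9]), 'top': array([409.2, 164.4])}
36.0 [ 639.3 -252.   168.6] -79.29 F [-0.6 -0.2 -4.1] T [-0.01 -0.07  0.02] open 0.156
36.05 [ 639.3 -252.   168.7] -79.29 F [-0.6  0.1 -4.1] T [ 0.02 -0.05  0.01] open 0.156
36.1 [ 639.3 -252.   168.7] -79.29 F [ 0.3 -0.1 -4.2] T [ 0.01 -0.03  0.05] open 0.158
```

View pics/s18c.png

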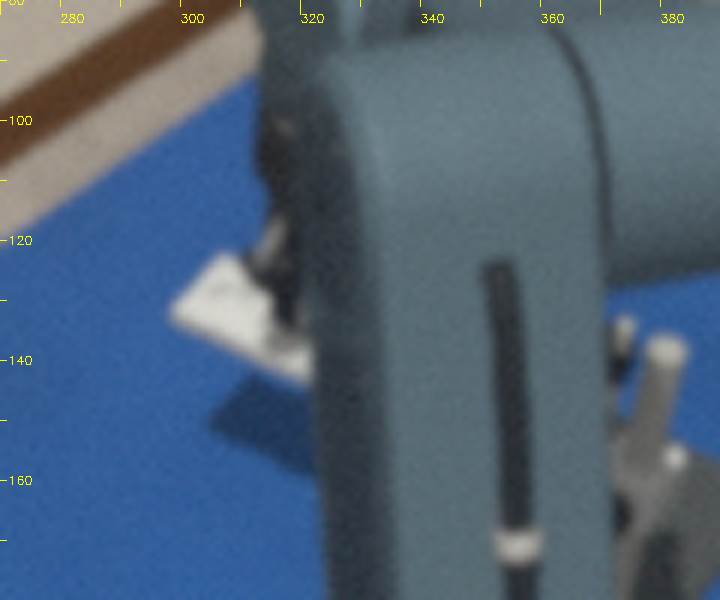

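View pics/t18c.png

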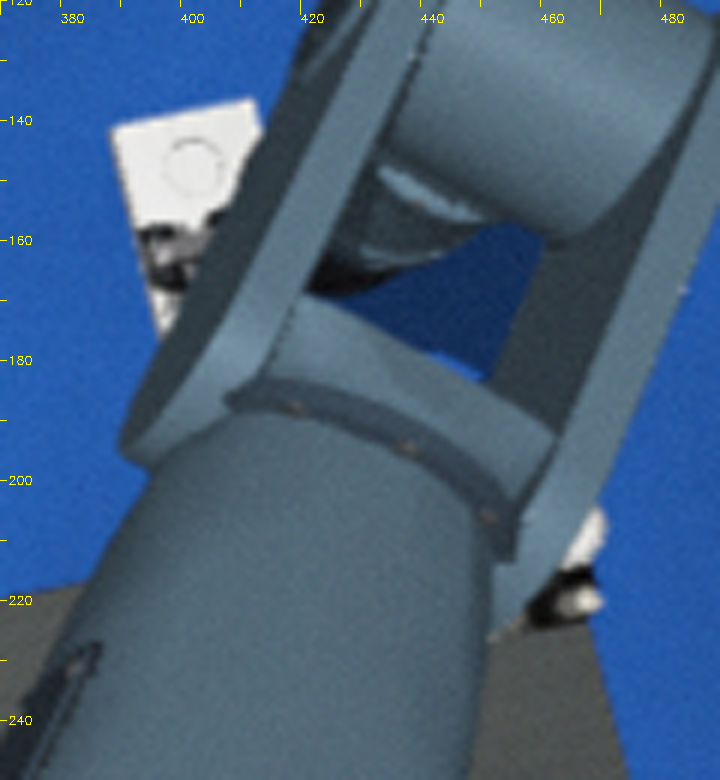

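```bash
python3 - <<'E'
from h import *
a=np.radians(-169.31);X=np.array([np.cos(a),np.sin(a)]);Y=np.array([-np.sin(a),np.cos(a)])
P=[]
for s,t in [((297.9,132.1),(387.9,140.9)),((307.9,121.8),(411.8,135.9))]:
    x,e=tri(s,t);P.append(x*1000);print((x*1000).round(1),round(e*1000,1))
m=(P[0]+P[1])/2; L=np.array([517.,-274.7])
d=P[1]-P[0];print("tray yaw by rear edge",np.degrees(np.arctan2(d[1],d[0]))-90,"len",np.linalg.norm(d))
pk=m[:2]+(75+50+1)*X; print("pocket est",pk.round(1),"z",m[2]+8.5,"rel lens", ((pk-L)@X).round(1),((pk-L)@Y).round(1),"want -75,0, z157.5")
E
```

```text
[ 708.7 -205.8  146. ] 2.2
[ 718.1 -270.4  152.3] 5.6
tray yaw by rear edge -171.69046732884556 len 65.61641069774409
pocket est [ 589.6 -261.5] z 157.63701385479675 rel lens -73.8 0.5 want -75,0, z157.5
```

```bash
python3 - <<'E'
from bench import hand_in
print(hand_in())
E
```

```text
the job is handed in; nothing more can be done
None
```

I clipped the lamp onto the short post, let go of it, then lifted the tray and handed in with the ball held at the focus spot. That took about 36 s of the 72 s allowed.

**Lamp**
- The first clipping sat too deep in the jaws and about 2° askew, so I squeezed it again, backed it off and released it.
- Afterwards the paddle ends measured 91 mm in front of the post, as they should be. They stood about 46 mm apart at their ends, where I expected about 48.
- Yaw was within about 1–2° of the stand's axis, which puts the light a few millimetres off the spot at most.
- By the arm's position the lamp's light is at a height of about 157.5 mm, the lens height I measured. The two cameras put the head about 6 mm higher, but with a 3 mm mismatch between the two views.

**Tray**
- It is held level and still, with the wrist carrying about 4 N (the tray and ball weigh about 3.6 N).
- From the tray's rear corners the pocket is 73.8 mm in front of the lens, 0.5 mm sideways and at a height of about 157.6 mm; the target was 75, 0 and 157.5.
- Those two corners disagreed by 6 mm in height and gave a yaw 2.4° different from the arm's. I put this down to measurement error, because the arm's own reading shows the tray level and on axis.

**Not checked:** at the final pose the arm hid the ball and the lens from both cameras. I last saw the ball in its pocket just after the lift, and the move from there was slow and ramped. Most of the lamp was hidden as well, though no unusual wrist force showed up on the way.

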